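Roll down a curved display cover on a free-running nest

TASK

Take the hand roller from its rest, set it down on the left end (the robot's left, +y) of the curved black display cover, roll over the crown to the right end and then back to the crown without ever letting up, pressing with about 6.5 N (never under 3 N nor over 10 N on the way). The nest under the cover runs freely on its slide and rolls out from under the press: never let it come close to the end stops, and bring it back to mid-rail. Keep it there, calm under the roller, for four seconds, and finish while still holding the roller pressed on the crown, with the nest standing still at the pointer in the middle of the rail.

Things in the scene. Friction and masses are not known exactly. Their poses are not given: they have to be found in the camera images.
- rail: Fixed aluminium slide on the bench, 580 mm long (its y), 100 mm wide (its x), with two steel guide rods and an upright grey end stop at either end. Origin: centre of its underside, on the bench; y along the slide to the robot's left, z up. A small upright steel pointer at the middle of its near (-x) edge marks mid-rail.
- nest (a joint): Nest (170 mm aluminium carriage) along the rail's +y, m: 0 = at the pointer, end stops at -0.17 and +0.17. Nearly frictionless (0.08 N), no spring; with platen and cover about 4 kg, +-20%. Roller left (+y) of the crown pushes the nest right (-y) with force = press x offset / 422 mm, and vice versa, so under a roller that stands still it runs away.
- platen (a joint): How far the white sprung platen with the cover is pressed down into the nest, in m, 0 (up, at rest) to 0.050 (bottomed). Spring: force in N = 1.5 + 200 x value; so 0.025 is 6.5 N, 0.0075 is 3 N, 0.0425 is 10 N; damper 10 N s/m.
- cover_crown (a point): Highest point of the cover, mid length and width, 140 mm above the bench with the platen up; axes as the rail's; moves with nest and platen. The cover: a black convex sheet arched along y, radius 400 mm, 140 mm long (y), 86 mm wide (x), ends 6 mm lower than the crown. An end of it means more than 36 mm from the crown.
- roller: Loose hand roller, 0.26 kg, upright in its rest: grey handle 36 mm (x) by 26 mm (y), from z = 66 to 136 mm, on an aluminium fork 68 x 36 mm with a free black wheel, radius 22 mm, 44 mm wide, axle along x. Origin: lowest point of the wheel, mid-width; z up the handle. Grip across the 26 mm (y); it rolls along y, so set the axle across the rail.
- roller_axle (a point): Centre of the wheel, 22 mm above the roller's origin.
- roller_grip (a point): Middle of the handle where to grip, 105 mm above the roller's origin (83 mm above the axle).
- rest: Fixed white rest for the roller, an open pocket 92 x 58 mm and 34 mm tall on a steel foot 130 x 90 mm; origin at the centre of its underside. The roller stands in it with 6 mm play and lifts straight out (30 mm).
Not all that is in view belongs to the job. Leave any pink look-alike of the roller alone.

How it is judged:
By the outcome, as a careful person would: the job done as asked, in the order asked, and still so for the second after the job is handed in, while the arm keeps its last pose, push and grip.
It also fails if it takes over 58 s, if anything falls off the work surface, if the arm or the gripper's body presses on something with over 40 N, if the wrist force passes 120 N, or if a joint passes its speed limit or range.

ROBOT

A 6-joint arm with a two-finger parallel gripper is mounted at the origin on the work surface. World frame = base frame: x ahead of the robot, y to its left, z up, the work surface at z = 0. Lengths are in m, angles in degrees, forces in N, time in s.
With the tool pointing down it reaches from about 0.4 to 0.825 m from the base axis. Payload 7 kg.
Tool frame: the origin (TCP) lies midway between the tips of the shut fingers; the grasp point (between the pads) lies ctrl.grasp_offset behind it (ctrl.grasp_offset is the distance from the TCP to the grasp point, in m); z points along the fingers, y is the line along which they close (so a half turn about z gives the same grasp; the last joint's range is limited). The gripper opens to 88 mm and grips with 3 to 60 N. Pads are 19 mm wide; open, the fingers measure 130 mm over their backs; the gripper's body (78 mm by 193 mm) begins 47 mm behind the grasp point.
Start: joints at [87.324, 20.546, 0.682, 0, -70.136, -16.507], TCP at [0.222, 0.637, 0.19] pointing down, gripper open.
Joint ranges: [-176.03, 176.03], [-82.01, 121.73], [-58.28, 71.71], [-173.87, 95.51], [-174.79, -0.11], [-173.66, 173.66]. Speed limits (degrees/s): [136.94, 136.94, 172.46, 180, 180, 180].

INTERFACE

Orientations are given as [roll, pitch, yaw] about the fixed x, y, z axes, in that order (R = Rz(yaw) Ry(pitch) Rx(roll)).
In Python, from plant import ctrl gives the robot as it stands. The module is installed in compiled form; this text tells all that it offers.
- The arm moves only by the tool send_rows, never from a script. Its argument "increments" is a list that holds one entry, the list of rows, each a list of 4 numbers: the shift along the world's x, y, z normalised to -1 to 1, where 1 is 0.2 m, then the turn about the world's z normalised to -1 to 1, where 1 is 1.5 rad. In form: [[[x, y, z, roll], ...]]. A call has 1 to 12 rows; each row is the pose to reach, as a shift and turn from the pose commanded when the call began; what a row does not reach only later rows make up. A row lasts 1/8 s, in which the tool goes at most 62.5 mm and 10.7 degrees, less where a joint would pass 70% of its speed; a pose out of reach is approached as far as the arm can. A call with a number of a shift or a turn outside -1 to 1 is refused whole. A call with a gripper value outside its range is refused whole. "jaw" is the opening, from 0 (shut) to 1 (fully open), set as the call begins (left out, the last holds). The fingers move at their own pace and stop on an object; the grip force is fixed at half the most. Time passes only in rows, so rows that repeat a pose let the fingers close. It gives the time, the measured TCP pose, the force, the opening and the grip force at its end, in the units of the state.
- ctrl.get_obs(): the state, without advancing time (a new reading comes with each control period).
- ctrl.snapshot(name): name is "scene" or "top" or "wrist"; returns the picture (480x640x3 uint8, red, green, blue); there is no depth.
- ctrl.calibration(name): a dict with "mtx" (3x3 intrinsics, pixels), "eye" and "attitude" of the camera in the world. Camera axes: x right, y up, looking along -z (the intrinsics and any distortion apply to the point x, -y, -z); pixel columns grow to the right and rows downward; lengths in m; the calibration is good to about 2 mm. A picture is of the moment at which its call begins: read the wrist's pose just before it. calibration takes no time and is no camera call; for the wrist camera it gives the pose at the moment of the call.
- ctrl.close_job(): hands the job in; it is judged then, once.
Trained networks look in the newest picture that a camera, given by its name, has taken for a name from the list of things; names that differ only in an ending like _2 or _b are one class to them, and where a whole thing is asked for, a point or a joint stands for the part that bears it (a point fixed in the world has none). Each returns a list of dicts, best first, with "conf" (0 to 1); they miss things now and then, are a little off and sometimes report something else, mostly with a low value. They report only what shows in the picture. A call takes as long as a camera call. They do not tell look-alikes from the thing itself.
- ctrl.trace(thing, camera): "mask" (480x640 bool, what is visible of it) and "bbox" ([left, top, right, bottom] in pixels, round what is visible of it).
- ctrl.spot_point(thing, camera): "pixel" ([row, column] in pixels: a listed point, or the origin of a listed thing).
The state is a dict: "clock": time; "joint_pos": joint angles; "qvel": joint speeds; "tau": joint torques, N m; "tool_pos": TCP position; "orientation": TCP orientation; "force": force on the tool from outside, world axes, zero at the start; "moment": the same for the moment, N m; "opening": finger opening in m; "gripper_force": force on a finger pad.
Only numpy, scipy, OpenCV 4.12 (cv2) and the standard library are available. Lean on these libraries where they do the work, as an engineer would, in place of code of your own. Each camera call takes 0.05 s, during which the arm holds its last target. There are 200 camera calls.

## Working session

There is one attempt and no reset: what is moved stays moved. The work goes in short steps, Python scripts to look and compute and a tool call to move; the robot and the scene stay as the last step left them, time stands still between calls to the robot, and variables do not carry over. Pictures are saved under pics/ and viewed, at most 13 in all, crops included, and the job is handed in when it is done.

Besides the shell and the picture viewer there is one more tool, called after "Emit:" in YAML: its name, and indented under it one key for each argument. send_rows: Moves the arm, as the interface text tells. Its arguments: {"type":"object","properties":{"increments":{"type":"array"},"jaw":{"type":"number"}},"required":["increments"]}

```bash
mkdir -p pics; ls
cat > h.py <<'E'
import numpy as np, cv2
from plant import ctrl
def snap(c,n):
    im=ctrl.snapshot(c); cv2.imwrite(f'pics/{n}.png',cv2.cvtColor(im,cv2.COLOR_RGB2BGR)); return im
def R(cal):
    a=np.array(cal['attitude'],float)
    if a.shape==(3,3): return a
    from scipy.spatial.transform import Rotation as Ro
    return Ro.from_euler('xyz',a,degrees=True).as_matrix()
def ray(cal,pix):
    K=np.array(cal['mtx']); r,c=pix
    d=np.linalg.inv(K)@np.array([c,r,1.]); d=R(cal)@np.array([d[0],-d[1],-d[2]])
    return np.array(cal['eye']),d/np.linalg.norm(d)
def at_z(cal,pix,z):
    e,d=ray(cal,pix); return e+d*(z-e[2])/d[2]
def tri(rs):
    A=sum(np.eye(3)-np.outer(d,d) for e,d in rs); b=sum((np.eye(3)-np.outer(d,d))@e for e,d in rs)
    p=np.linalg.solve(A,b); return p,[float(np.linalg.norm(np.cross(p-e,d))) for e,d in rs]
def proj(cal,p):
    q=R(cal).T@(np.array(p)-np.array(cal['eye'])); q=np.array([q[0],-q[1],-q[2]]); u=np.array(cal['mtx'])@q; return u[1]/u[2],u[0]/u[2]
E
python3 - <<'E'
from h import *
ims=[]
for c in ('scene','top','wrist'):
    im=snap(c,c+'0'); ims.append(im)
    cal=ctrl.calibration(c); print(c,cal)
    for t in ('roller','roller_grip','roller_axle','rest','rail','cover_crown'):
        print(t,[(np.round(d['pixel'],1).tolist(),round(d['conf'],2)) for d in ctrl.spot_point(t,c)])
o=ctrl.get_obs(); print(o, ctrl.grasp_offset)
E
```

```text
pics
scene {'mtx': array([[482.46895671,   0.        , 313.77042592],
       [  0.        , 482.46895671, 237.69269498],
       [  0.        ,   0.        ,   1.        ]]), 'eye': array([ 0.75317755, -0.1840709 ,  0.67595088]), 'attitude': array([32.11975057, -0.15619217, 50.67662052])}
roller [([239.2, 226.7], 0.9), ([220.0, 347.0], 0.74), ([163.6, 301.4], 0.73), ([266.5, 288.1], 0.68)]
roller_grip [([121.8, 305.3], 0.96), ([204.1, 215.8], 0.9), ([115.6, 383.9], 0.85), ([229.2, 287.2], 0.7)]
roller_axle [([152.0, 381.5], 0.78), ([156.6, 299.3], 0.77), ([211.0, 346.4], 0.76), ([261.6, 289.4], 0.74), ([237.0, 222.0], 0.69)]
rest [([224.3, 343.8], 0.69)]
rail [([353.0, 341.1], 0.94)]
cover_crown []
top {'mtx': array([[435.10725718,   0.        , 314.77288083],
       [  0.        , 435.10725718, 233.8547901 ],
       [  0.        ,   0.        ,   1.        ]]), 'eye': array([0.41461847, 0.04165245, 0.77288925]), 'attitude': array([  3.70990911,   3.10538749, -90.98592214])}
roller [([250.6, 274.3], 0.97), ([298.8, 382.6], 0.79), ([330.1, 264.7], 0.65), ([287.8, 201.5], 0.62), ([244.1
[... 723 characters left out ...]
 []
cover_crown []
{'clock': 1.05, 'joint_pos': array([ 8.73249689e+01,  2.05454085e+01,  6.79536308e-01,  7.69596365e-04,
       -7.01346654e+01, -1.65061693e+01]), 'qvel': array([-0.00452755, -0.05817065, -0.00507708,  0.03446045,  0.0435645 ,
        0.02427903]), 'tau': array([-1.18007985e-03, -5.82406354e+01,  2.93298125e+01,  7.00247347e+00,
        1.25445082e-02, -3.02562242e-06]), 'tool_pos': array([0.22179897, 0.63748281, 0.19045598]), 'orientation': array([ 1.79999690e+02, -8.46706455e-04, -1.91809389e+01]), 'force': array([ 0.1451011 , -0.59136868,  0.62542554]), 'moment': array([-0.00436904,  0.03320803,  0.01066832]), 'gripper_force': 0.0, 'opening': 0.08777943557768608} 0.0188
```

View images.

View pics/scene0.png

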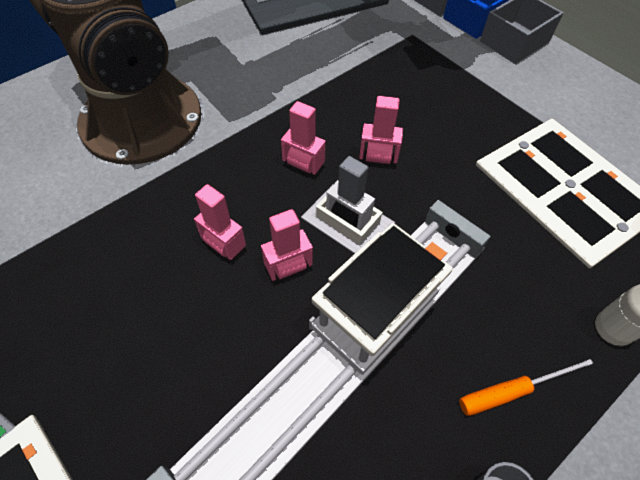

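View pics/top0.png

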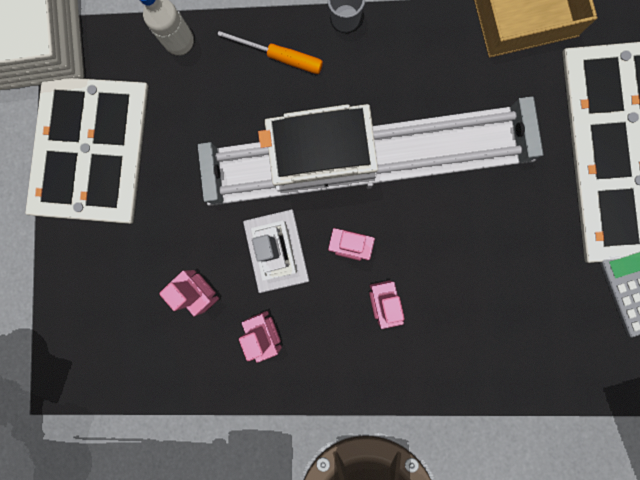

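Scene picture: the grey-handled roller stands in its white rest at about (row 185, col 352). The look-alikes are pink: (140,303), (130,382), (222,220) and (245,288). The nest with its black cover is at about (290,385). Top picture: the grey roller is at (248,268), and the pinks are at (292,188), (337,260), (243,352) and (304,387). The nest is at (145,322), left of mid-rail. I choose the grey one.

Run:
```python
from h import *
T=ctrl.calibration('top');S=ctrl.calibration('scene')
f=lambda n,p:print(n,np.round(p,4))
f('grip top',at_z(T,(248.6,266.4),.12)); f('rest',at_z(T,(251,277),0.01)); f('rest sc',at_z(S,(224.3,343.8),0.0))
f('rail',at_z(T,(153.3,364.7),0)); f('rail sc',at_z(S,(353,341.1),0))
f('crown',at_z(T,(138.7,320.7),.14))
c=[at_z(T,p,0.006)[:2] for p in ((220,243),(210,292),(283,309),(292,258))]
print(np.round(c,4)); d=(c[0]-c[3])+(c[1]-c[2]); print('rest yaw',np.degrees(np.arctan2(d[1],d[0])))
# rail rod lines via end stops tops approx
for a in ('rail','nest','platen','cover_crown','rest'):
  for cm in ('scene','top'):
    r=ctrl.trace(a,cm)
    for q in r[:2]:
        m=q['mask'].astype(np.uint8); rr=cv2.minAreaRect(np.argwhere(m)[:,::-1].astype(np.float32))
        print(a,cm,round(q['conf'],2),np.round(q['bbox']),m.sum(),np.round(cv2.boxPoints(rr)).tolist())
for t in ('nest','platen'):
  for cm in ('scene','top'): print(t,cm,[(np.round(d['pixel'],1).tolist(),round(d['conf'],2)) for d in ctrl.spot_point(t,cm)])
```

```text
grip top [0.4368 0.1499 0.12  ]
rest [0.436  0.1494 0.01  ]
rest sc [0.4375 0.1423 0.    ]
rail [ 0.6084 -0.0094  0.    ]
rail sc [ 0.6025 -0.0074  0.    ]
crown [0.5972 0.0641 0.14  ]
[[0.4926 0.2105]
 [0.5085 0.1223]
 [0.3788 0.094 ]
 [0.3643 0.1846]]
rest yaw 11.854607632049202
rail scene 0.63 [146. 199. 488. 477.] 28844 [[146.0, 477.0], [422.0, 175.0], [492.0, 239.0], [216.0, 541.0]]
rail top 0.76 [201.  96. 543. 205.] 22172 [[194.0, 121.0], [534.0, 83.0], [543.0, 168.0], [203.0, 206.0]]
nest scene 0.7 [314. 226. 450. 373.] 11805 [[295.0, 314.0], [395.0, 205.0], [462.0, 266.0], [362.0, 375.0]]
nest scene 0.46 [324. 159. 375. 230.] 2305 [[316.0, 203.0], [346.0, 154.0], [392.0, 182.0], [362.0, 232.0]]
nest top 0.68 [259. 101. 376. 191.] 8214 [[255.0, 116.0], [369.0, 100.0], [380.0, 178.0], [266.0, 194.0]]
platen scene 0.67 [310. 224. 451. 357.] 9866 [[308.0, 299.0], [396.0, 206.0], [459.0, 265.0], [371.0, 358.0]]
platen top 0.91 [255. 104. 375. 188.] 7440 [[256.0, 117.0], [368.0, 101.0], [378.0, 171.0], [266.0, 187.0]]
cover_crown scene 0.59 [312. 224. 452. 357.] 9865 [[308.0, 299.0], [397.0, 205.0], [459.0, 264.0], [371.0, 358.0]]
cover_crown top 0.69 [256. 103. 375. 185.] 7618 [[255.0, 117.0], [368.0, 100.0], [379.0, 171.0], [266.0, 188.0]]
rest scene 0.72 [303. 197. 394. 252.] 1984 [[301.0, 218.0], [328.0, 176.0], [394.0, 219.0], [366.0, 261.0]]
rest scene 0.7 [310. 223. 452. 358.] 9933 [[308.0, 299.0], [396.0, 206.0], [459.0, 265.0], [371.0, 358.0]]
rest top 0.57 [243. 210. 308. 294.] 2374 [[243.0, 221.0], [292.0, 209.0], [308.0, 280.0], [259.0, 292.0]]
rest top 0.34 [257. 103. 377. 186.] 7505 [[256.0, 117.0], [368.0, 101.0], [378.0, 171.0], [265.0, 187.0]]Traceback (most recent call last):
  File "<stdin>", line 17, in <module>
ValueError: it knows: cover_crown, rail, rest, roller, roller_axle, roller_grip
```

Emit:
send_rows:
  increments:
    - [[0.1,-0.27,0.12,0.06],[0.2,-0.54,0.24,0.12],[0.3,-0.82,0.35,0.18],[0.36,-1.0,0.35,0.2]]

```text
clock: 2.05
tool_pos: [0.2948, 0.4362, 0.2629]
orientation: [-179.8, -0.1, -1.9]
force: [0.6, -0.0, -0.3]
opening: 0.0875
gripper_force: 0.0
```

Emit:
send_rows:
  increments:
    - [[0.1,-0.27,0,0.05],[0.2,-0.54,0,0.1],[0.27,-0.8,0,0.14],[0.3,-1.0,0,0.16]]

```text
clock: 2.55
tool_pos: [0.3541, 0.2355, 0.2608]
orientation: [-180.0, -0.0, 11.8]
force: [0.9, 0.2, 0.1]
opening: 0.0879
gripper_force: 0.0
```

Emit:
send_rows:
  increments:
    - [[0.1,-0.22,0,0],[0.17,-0.38,0,0],[0.2,-0.44,0,0],[0.2,-0.44,0,0]]

```text
clock: 3.05
tool_pos: [0.394, 0.1492, 0.2606]
orientation: [-180.0, -0.0, 11.7]
force: [0.1, -0.7, -0.3]
opening: 0.0878
gripper_force: 0.0
```

```bash
cat > look.py <<'E'
from h import *
import sys
n=sys.argv[1]
W=ctrl.calibration('wrist'); im=snap('wrist',n)
o=ctrl.get_obs(); print(o['clock'],np.round(o['tool_pos'],4),np.round(o['orientation'],2)); print(np.round(W['eye'],4),np.round(W['attitude'],2))
for t,z in (('roller',.0),('roller_grip',.115),('roller_axle',.035),('rest',.0),('cover_crown',.14),('rail',0)):
    print(t,[(np.round(d['pixel'],1).tolist(),round(d['conf'],2),np.round(at_z(W,d['pixel'],z),4).tolist()) for d in ctrl.spot_point(t,'wrist')])
E
python3 look.py w1
```

```text
3.1 [0.3939 0.1497 0.2605] [-1.7999e+02 -1.0000e-02  1.1700e+01]
[0.4577 0.1618 0.4532] [-1.426e+01 -4.000e-02 -7.837e+01]
roller [([198.0, 218.1], 0.87, [0.3675, 0.2823, 0.0]), ([262.6, 449.8], 0.81, [0.3434, -0.0355, 0.0]), ([167.6, 326.6], 0.68, [0.4334, 0.1531, 0.0]), ([267.3, 292.4], 0.65, [0.294, 0.1715, 0.0]), ([177.4, 429.3], 0.55, [0.4477, 0.0228, 0.0])]
roller_grip [([302.6, 286.1], 0.92, [0.2962, 0.1685, 0.115]), ([209.4, 184.2], 0.85, [0.3727, 0.2825, 0.115]), ([289.0, 485.3], 0.72, [0.3523, -0.0294, 0.115]), ([190.9, 464.8], 0.71, [0.4448, 0.0212, 0.115]), ([171.1, 329.1], 0.63, [0.4369, 0.1524, 0.115])]
roller_axle [([199.5, 206.4], 0.88, [0.3699, 0.2864, 0.035]), ([182.0, 436.7], 0.88, [0.4451, 0.0235, 0.035]), ([275.0, 294.3], 0.86, [0.2971, 0.1666, 0.035]), ([272.2, 452.8], 0.61, [0.3408, -0.0276, 0.035])]
rest []
cover_crown []
rail [([50.7, 489.0], 0.91, [0.6032, -0.0055, 0.0])]
```

Run:
```python
from h import *
im=cv2.imread('pics/w1.png'); cv2.imwrite('pics/w1c.png',cv2.resize(im[90:240,250:420],None,fx=4,fy=4,interpolation=cv2.INTER_CUBIC))
W=ctrl.calibration('wrist');T=ctrl.calibration('top')
print(tri([ray(W,(171.1,329.1)),ray(T,(248.6,266.4))]))
```

```text
(array([0.43654947, 0.1527436 , 0.10536577]), [0.0008371672289908947, 0.0008371672289909792])
```

View pics/w1c.png

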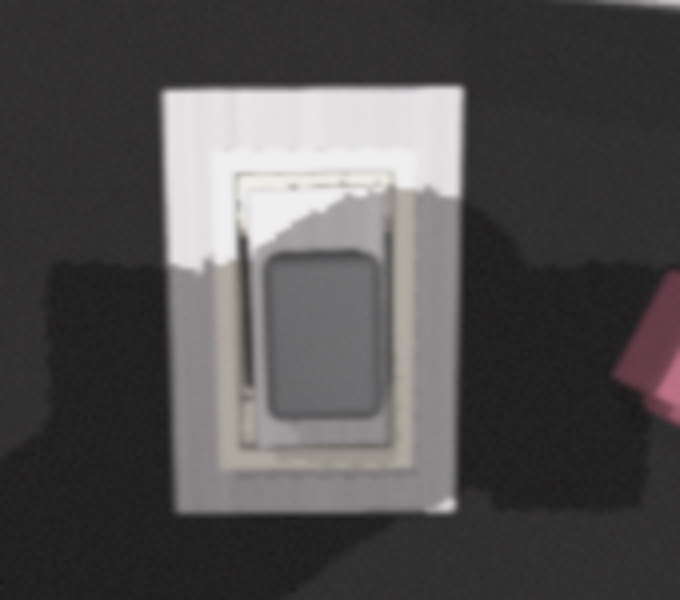

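View pics/w1.png

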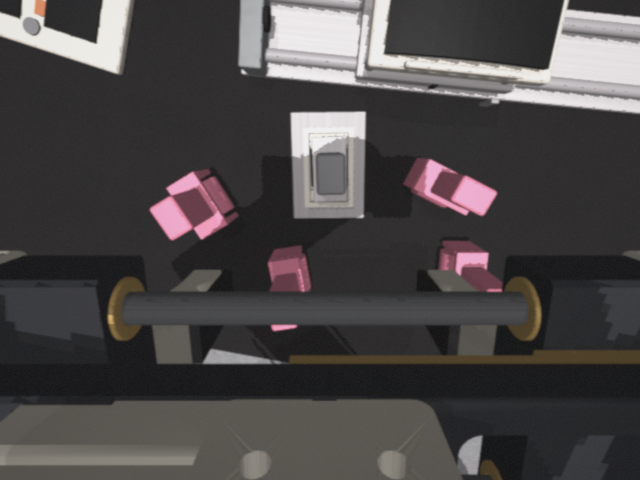

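The close crop shows the grey handle (wrist row 173.5, col 330.5) in the white rest, square with the tool, with the pinks clear of it on all sides.

Run:
```python
from h import *
W=ctrl.calibration('wrist'); print(at_z(W,(173.5,330.5),.14),at_z(W,(173.5,330.5),.136), ctrl.get_obs()['tool_pos'])
# rail edges as seen from wrist: near rail edge & top cam lines
T=ctrl.calibration('top');S=ctrl.calibration('scene')
r=ctrl.trace('rail','top')[0]['mask'].astype(np.uint8)
```

```text
[0.43616249 0.15246457 0.14      ] [0.43589262 0.15233028 0.136     ] [0.39362053 0.15012352 0.26040382]
```

Emit:
send_rows:
  increments:
    - [[0.1,0.01,0,0],[0.21,0.013,0,0],[0.21,0.013,-0.2,0],[0.21,0.013,-0.4,0],[0.21,0.013,-0.6,0],[0.21,0.013,-0.75,0],[0.21,0.013,-0.85,0],[0.21,0.013,-0.85,0]]

```text
clock: 4.45
tool_pos: [0.4356, 0.1514, 0.089]
orientation: [179.9, 0.2, 11.7]
force: [0.1, 0.2, -0.6]
opening: 0.0876
gripper_force: 0.0
```

Emit:
send_rows:
  increments:
    - [[0,0,0,0],[0,0,0,0],[0,0,0,0],[0,0,0,0],[0,0,0,0],[0,0,0,0]]
  jaw: 0

```text
clock: 5.2
tool_pos: [0.4358, 0.1521, 0.0905]
orientation: [-180.0, -0.0, 11.8]
force: [0.1, 0.7, -0.2]
opening: 0.0333
gripper_force: 0.0
```

Emit:
send_rows:
  increments:
    - [[0,0,0,0],[0,0,0,0],[0,0,0,0],[0,0,0,0]]

```text
clock: 5.7
tool_pos: [0.4358, 0.1521, 0.0905]
orientation: [180.0, 0.0, 11.8]
force: [-0.5, -0.7, 0.3]
opening: 0.0257
gripper_force: 29.8
```

Emit:
send_rows:
  increments:
    - [[0,0,0.1,0],[0,0,0.3,0],[0,0,0.5,0],[0,0,0.7,0],[0,0,0.8,0],[0,0,0.8,0]]

```text
clock: 6.45
tool_pos: [0.4362, 0.1525, 0.2513]
orientation: [-179.9, -0.1, 11.8]
force: [0.2, 0.2, -3.7]
opening: 0.0254
gripper_force: 29.8
```

Run:
```python
from h import *
o=ctrl.get_obs(); print({k:np.round(o[k],3) for k in ('clock','tool_pos','orientation','force','opening','gripper_force')})
T=ctrl.calibration('top');S=ctrl.calibration('scene')
a=snap('scene','s2'); 
for cm,C in (('scene',S),('top',T)):
    if cm=='top': snap('top','t2')
    for t,z in (('roller_grip',.23),('roller_axle',.14),('cover_crown',.14),('rail',0)):
        print(cm,t,[(np.round(d['pixel'],1).tolist(),round(d['conf'],2),np.round(at_z(C,d['pixel'],z),4).tolist()) for d in ctrl.spot_point(t,cm)])
im=cv2.imread('pics/t2.png'); cv2.imwrite('pics/t2c.png',cv2.resize(im[80:220,180:560],None,fx=2.1,fy=2.1,interpolation=cv2.INTER_CUBIC))
```

```text
{'clock': np.float64(6.45), 'tool_pos': array([0.436, 0.153, 0.251]), 'orientation': array([-1.7992e+02, -1.1000e-01,  1.1757e+01]), 'force': array([ 0.171,  0.183, -3.694]), 'opening': np.float64(0.025), 'gripper_force': np.float64(29.782)}
scene roller_grip [([206.4, 212.5], 0.97, [0.4321, -0.0683, 0.23]), ([98.7, 358.9], 0.77, [0.4062, 0.1795, 0.23]), ([233.1, 286.6], 0.77, [0.5139, -0.0251, 0.23]), ([115.6, 386.4], 0.59, [0.4522, 0.1859, 0.23]), ([123.4, 303.7], 0.58, [0.3954, 0.0939, 0.23])]
scene roller_axle [([152.8, 379.9], 0.68, [0.4411, 0.1995, 0.14]), ([144.1, 358.4], 0.59, [0.4083, 0.1865, 0.14]), ([155.1, 302.6], 0.59, [0.3726, 0.1084, 0.14]), ([238.9, 225.0], 0.55, [0.4218, -0.0609, 0.14])]
scene cover_crown [([272.3, 383.3], 0.75, [0.5887, 0.0654, 0.14])]
scene rail [([354.0, 339.3], 0.62, [0.6019, -0.0104, 0.0])]
top roller_grip [([340.3, 253.3], 0.87, [0.3195, 0.1492, 0.23]), ([242.1, 350.6], 0.79, [0.4392, 0.026, 0.23]), ([304.9, 388.9], 0.58, [0.3611, -0.0191, 0.23]), ([296.7, 179.1], 0.57, [0.3745, 0.2433, 0.23])]
top roller_axle [([242.9, 353.3], 0.79, [0.442, 0.0195, 0.14]), ([334.2, 263.8], 0.73, [0.3123, 0.1516, 0.14]), ([302.5, 380.2], 0.61, [0.3558, -0.0169, 0.14])]
top cover_crown [([141.0, 322.2], 0.82, [0.5937, 0.0619, 0.14])]
top rail [([155.0, 366.9], 0.69, [0.6052, -0.0133, 0.0])]
```

View pics/t2c.png

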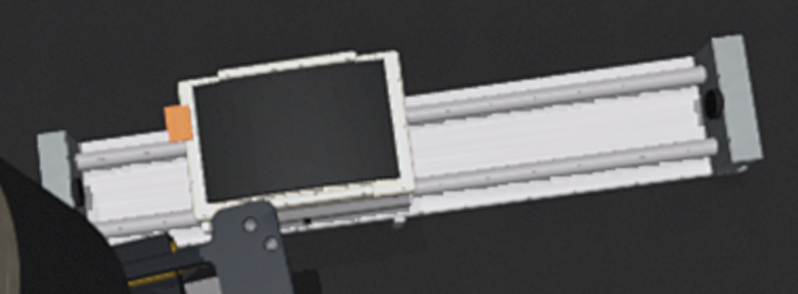

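View pics/s2.png

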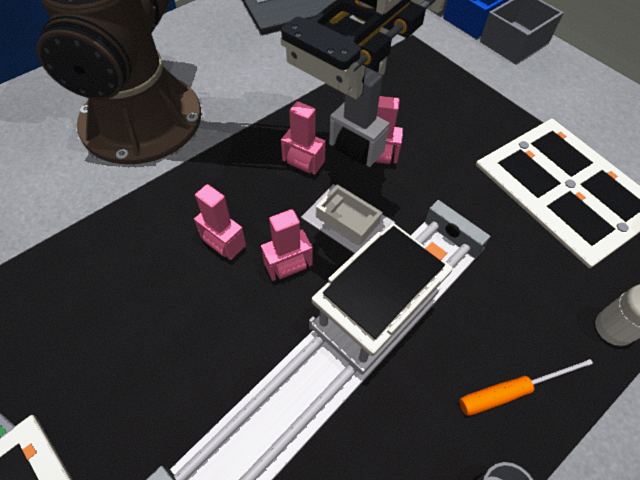

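The roller is in the grip: opening 25 mm, 30 N, about 3 N of weight. The rest is empty and the nest is left of the pointer. Next I fit the rail frame and set up a nest tracker from edge profiles.

Run:
```python
from h import *
from scipy.optimize import least_squares
T=ctrl.calibration('top');S=ctrl.calibration('scene')
g=cv2.cvtColor(cv2.imread('pics/top0.png'),cv2.COLOR_BGR2GRAY).astype(float)
far=[];near=[]
for c in range(390,505,3):
    col=g[:,c]
    w=np.where(col[90:200]>110)[0]+90
    far.append((w[0]-.5,c)); near.append((w[-1]+.5,c))
def line(P,z,C):
    q=np.array([at_z(C,p,z)[:2] for p in P]); 
    for _ in range(3):
        k=np.polyfit(q[:,1],q[:,0],1); e=q[:,0]-np.polyval(k,q[:,1]); q=q[abs(e)<.003] if (abs(e)<.003).sum()>10 else q
    return k,e.std(),len(q)
for z in (0,.01,.02,.03):
    kf=line(far,z,T);kn=line(near,z,T); print(z,kf,kn,'yaw',np.degrees(np.arctan(-kn[0][0])),np.degrees(np.arctan(-kf[0][0])),'width',(kf[0][1]-kn[0][1])*np.cos(np.arctan(kn[0][0])))
# pointer candidates
print('ptr top',at_z(T,(184.8,370.5),.02))
# profiles in scene using guess frame
rc=np.array([.604,-.009]); 
g=cv2.cvtColor(cv2.imread('pics/s2.png'),cv2.COLOR_BGR2GRAY).astype(np.float32)
th=np.radians(7.5); ex=np.array([np.cos(th),np.sin(th)]);ey=np.array([-np.sin(th),np.cos(th)])
for z in (.02,):
  for X in (-.02,0,.02):
    ys=np.arange(-.08,.06,.004); px=[proj(S,[*(rc+X*ex+y*ey),z]) for y in ys]
    print(X,z,[int(cv2.remap(g,np.float32([[p[1]]]),np.float32([[p[0]]]),1)[0,0]) for p in px])
im=cv2.imread('pics/s2.png'); cv2.imwrite('pics/s2c.png',cv2.resize(im[220:480,140:490],None,fx=2.2,fy=2.2,interpolation=cv2.INTER_CUBIC))
```

```text
0 (array([-0.10973486,  0.65570547]), np.float64(0.0005275541341003723), 39) (array([-0.11066125,  0.55233447]), np.float64(0.0005125039007100809), 39) yaw 6.314729579628149 6.262288538705184 width 0.10274381916379458
0.01 (array([-0.10973486,  0.65264531]), np.float64(0.0005207283937179181), 39) (array([-0.11066125,  0.55061227]), np.float64(0.0005058728872365507), 39) yaw 6.314729579628121 6.262288538705252 width 0.10141397570094834
0.02 (array([-0.10973486,  0.64958515]), np.float64(0.0005139026533354594), 39) (array([-0.11066125,  0.54889007]), np.float64(0.0004992418737629855), 39) yaw 6.314729579628154 6.262288538705162 width 0.10008413223810199
0.03 (array([-0.10973486,  0.64652499]), np.float64(0.0005070769129530032), 39) (array([-0.11066125,  0.54716788]), np.float64(0.0004926108602894455), 39) yaw 6.314729579628086 6.262288538705152 width 0.09875428877525645
ptr top [ 0.54757646 -0.01674611  0.02      ]
-0.02 0.02 [243, 243, 243, 243, 244, 243, 242, 243, 243, 242, 242, 242, 242, 242, 241, 231, 236, 123, 122, 82, 148, 118, 122, 120, 118, 121, 93, 224, 248, 247, 217, 97, 42, 44, 45]
0 0.02 [241, 242, 242, 242, 242, 241, 241, 241, 242, 242, 242, 242, 242, 242, 240, 232, 236, 122, 124, 81, 217, 120, 121, 122, 122, 122, 97, 233, 247, 247, 239, 96, 42, 45, 44]
0.02 0.02 [169, 165, 164, 163, 166, 171, 165, 166, 163, 161, 166, 160, 163, 168, 171, 177, 162, 135, 92, 84, 211, 122, 124, 122, 85, 62, 104, 238, 247, 247, 208, 63, 43, 45, 45]
```

View pics/s2c.png

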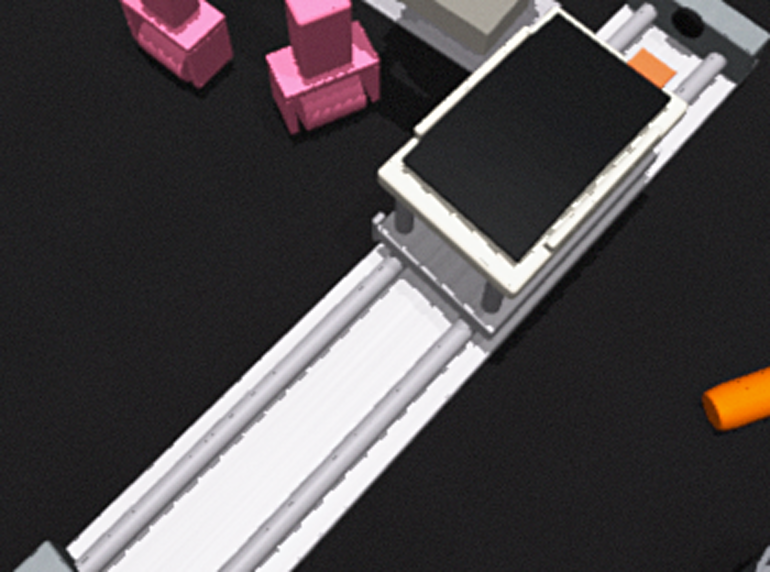

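```bash
cat > trk.py <<'E'
from h import *
th=np.radians(6.3); ex=np.array([np.cos(th),np.sin(th)]);ey=np.array([-np.sin(th),np.cos(th)])
RC=np.array([.6003,-.010])
def prof(g,C,X,ys,z=.02):
    px=np.float32([proj(C,[*(RC+X*ex+y*ey),z]) for y in ys])
    return cv2.remap(g.astype(np.float32),px[:,1:2],px[:,0:1],1)[:,0]
def rail(p): d=np.array(p)[:2]-RC; return d@ex,d@ey
def edge(g,C,lo=-.2,hi=.09,z=.02):
    ys=np.arange(lo,hi,.0005); out=[]
    for X in (-.02,-.01,0.,.01):
        p=prof(g,C,X,ys,z); 
        k=(ys>-9)&(p<170); k=np.convolve(k,np.ones(12),'full')[11:11+len(p)]>=11  # start of 6 mm dark run
        i=np.argmax(k); out.append(ys[i])
    return np.array(out)
E
python3 - <<'E'
from trk import *
T=ctrl.calibration('top');S=ctrl.calibration('scene')
gt=cv2.imread('pics/top0.png',0); gs=cv2.imread('pics/s2.png',0)
for X in (-.005,0.,.005,):
    ys=np.arange(-.30,-.22,.004); print('R',X,list(zip(np.round(ys,3).tolist(),prof(gt,T,X,ys).astype(int).tolist())))
    print('L',X,list(zip(np.round(-ys,3).tolist(),prof(gt,T,X,-ys).astype(int).tolist())))
for z in (.02,.03): print('edge',z,edge(gs,S,z=z))
print('ptr',rail(at_z(T,(184.8,370.5),.02)),'mark',rail(at_z(T,(183.8,325.2),.03)))
for n,c,p in (('top',T,(141,322.2)),('top',T,(138.7,320.7)),('sc',S,(272.3,383.3))): print('crown',n,rail(at_z(c,p,.14)))
print('tri',[rail(q[0]) +(q[0][2],q[1]) for q in [tri([ray(T,(139.9,321.5)),ray(S,(272.3,383.3))])]])
print('wrist ptr',)
E
```

```text
R -0.005 [(-0.3, 44), (-0.296, 158), (-0.292, 162), (-0.288, 161), (-0.284, 162), (-0.28, 161), (-0.276, 161), (-0.272, 59), (-0.268, 39), (-0.264, 39), (-0.26, 45), (-0.256, 80), (-0.252, 167), (-0.248, 214), (-0.244, 211), (-0.24, 211), (-0.236, 211), (-0.232, 211), (-0.228, 211), (-0.224, 210)]
L -0.005 [(0.3, 43), (0.296, 48), (0.292, 160), (0.288, 162), (0.284, 163), (0.28, 165), (0.276, 165), (0.272, 164), (0.268, 64), (0.264, 43), (0.26, 83), (0.256, 129), (0.252, 199), (0.248, 214), (0.244, 215), (0.24, 214), (0.236, 214), (0.232, 214), (0.228, 214), (0.224, 214)]
R 0.0 [(-0.3, 42), (-0.296, 157), (-0.292, 161), (-0.288, 162), (-0.284, 161), (-0.28, 162), (-0.276, 160), (-0.272, 63), (-0.268, 27), (-0.264, 12), (-0.26, 18), (-0.256, 82), (-0.252, 182), (-0.248, 211), (-0.244, 209), (-0.24, 210), (-0.236, 209), (-0.232, 209), (-0.228, 210), (-0.224, 209)]
L 0.0 [(0.3, 42), (0.296, 52), (0.292, 163), (0.288, 162), (0.284, 163), (0.28, 163), (0.276, 165), (0.272, 165), (0.268, 59), (0.264, 20), (0.26, 58), (0.256, 126), (0.252, 192), (0.248, 210), (0.244, 211), (0.24, 210), (0.2
[... 563 characters left out ...]
24, 210), (0.236, 209), (0.232, 209), (0.228, 208), (0.224, 209)]
edge 0.02 [-0.1935 -0.014  -0.0135 -0.013 ]
edge 0.03 [-0.2   -0.017 -0.016 -0.016]
ptr (np.float64(-0.05314542201121788), np.float64(-0.0009197897714751771)) mark (np.float64(-0.042494236226716324), np.float64(0.0767585780102456))
crown top (np.float64(0.0012899852679806732), np.float64(0.07220525145348212))
crown top (np.float64(0.005034989595788869), np.float64(0.07396130289600335))
crown sc (np.float64(-0.0032326361033462522), np.float64(0.07620663162480021))
tri [(np.float64(-0.0002835970358499966), np.float64(0.07232392495568286), np.float64(0.14936343330494892), [0.0009323485210881907, 0.0009323485210883134])]
wrist ptr
```

Emit:
send_rows:
  increments:
    - [[0.15,-0.04,0,-0.02],[0.35,-0.1,0,-0.04],[0.55,-0.16,0,-0.064],[0.7,-0.2,-0.03,-0.064],[0.755,-0.218,-0.03,-0.064],[0.755,-0.218,-0.03,-0.064],[0.755,-0.218,-0.03,-0.064]]

```text
clock: 7.82
tool_pos: [0.5862, 0.1088, 0.2448]
orientation: [-180.0, -0.0, 6.3]
force: [0.4, -0.5, -2.3]
opening: 0.0256
gripper_force: 30.0
```

```bash
cat > st.py <<'E'
from trk import *
S=ctrl.calibration('scene')
import json,os
def state(name):
    o=ctrl.get_obs(); im=snap('scene',name); g=cv2.cvtColor(im,cv2.COLOR_RGB2GRAY)
    e=edge(g,S); yn=float(np.median(e[1:]))+.0875
    x,yr=rail(o['tool_pos']); t=o['clock']
    print('t %.2f x %.4f yr %.4f z %.4f yaw %.2f'%(t,x,yr,o['tool_pos'][2],o['orientation'][2]),'F',np.round(o['force'],2),'edges',np.round(e,4),'yn %.4f s %.4f'%(yn,yr-yn))
    return t,yr,yn
E
python3 - <<'E'
from st import *
print(state('h1')); 
g=cv2.imread('pics/h1.png',0); ys=np.arange(-.12,.02,.006)
for X in (-.02,-.01,0,.01): print(prof(g,S,X,ys).astype(int).tolist())
for c in ('scene','top'):
    C=ctrl.calibration(c)
    if c=='top': snap('top','h1t')
    print([(rail(at_z(C,d['pixel'],.16+.022)),d['conf']) for d in ctrl.spot_point('roller_axle',c)])
E
```

```text
t 7.83 x -0.0010 yr 0.1196 z 0.2448 yaw 6.28 F [ 0.42 -0.5  -2.31] edges [-0.1935 -0.014  -0.0135 -0.013 ] yn 0.0740 s 0.0456
(7.825, np.float64(0.11961624247478085), 0.07400000000000015)
[151, 232, 190, 150, 238, 193, 154, 193, 202, 154, 206, 205, 161, 206, 206, 162, 209, 191, 129, 102, 184, 123, 127, 124]
[241, 240, 241, 241, 241, 241, 241, 241, 241, 241, 241, 241, 242, 241, 241, 242, 242, 233, 125, 99, 198, 122, 121, 121]
[241, 241, 241, 241, 241, 241, 241, 241, 240, 241, 240, 241, 241, 241, 241, 241, 241, 233, 130, 100, 135, 125, 126, 126]
[243, 243, 243, 243, 243, 243, 243, 243, 243, 243, 243, 243, 243, 243, 243, 243, 242, 235, 143, 96, 212, 122, 123, 123]
[((np.float64(-0.18281582432212717), np.float64(0.11167461403622216)), 0.89), ((np.float64(0.0016557805540941162), np.float64(0.11554475067137499)), 0.84), ((np.float64(-0.15961875602951234), np.float64(-0.046386599764165086)), 0.83), ((np.float64(-0.08427703833878539), np.float64(-0.008168790060825274)), 0.81)]
[((np.float64(-0.15529457905334712), np.float64(0.049824426707569786)), 0.97), ((np.float64(-0.26310191863015714), np.float64(0.18763078005351622)), 0.88), ((np.float64(0.0002443762418274941), np.float64(0.12144144807368229)), 0.81), ((np.float64(-0.1973420555362568), np.float64(0.2719146871373831)), 0.66), ((np.float64(-0.2353627540825342), np.float64(0.02334980588931695)), 0.59)]
```

View pics/h1.png

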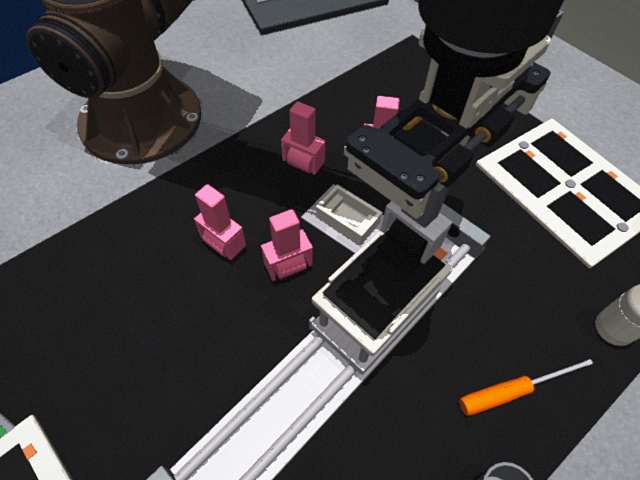

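Hover confirmed: the roller stands over the left end (s ≈ +46 mm), and the nest edge can be tracked. Now the planner.

```bash
cat > mpc.py <<'E'
import numpy as np
from scipy.optimize import least_squares
M=4.0; LAG=.06; dt=.0125
def sim(cmds,yr,c0,yn,v,P,chunk=4,first_hold=0.0):
    """cmds: rail-y command at end of each row; returns per-row (yr,yn,v,s) and full s"""
    out=[];c=c0
    seq=[]
    for i,u in enumerate(cmds):
        if i%chunk==0 and i>0: seq+= [(c,None)]*4
        for j in range(10): seq.append((c+(u-c)*(j+1)/10, i if j==9 else None))
        c=u
    for u,i in seq:
        yr+= (u-yr)*dt/LAG; p=P[min(len(out),len(P)-1)]
        a=-p*(yr-yn)/(.422*M)-.08/M*np.tanh(v/.003); v+=a*dt; yn+=v*dt
        if i is not None: out.append((yr,yn,v,yr-yn))
    return np.array(out)
def plan(yr,c0,yn,v,N,P=[6.5],k=None,A=-.047,u0=None,chunk=4,wa=1.,yt=0.):
    def res(u):
        o=sim(u,yr,c0,yn,v,P,chunk); U=np.r_[c0,u]
        r=[wa*.3*np.diff(U,2), .1*np.diff(U), 20*np.r_[o[-3:,1]-yt,.5*o[-3:,2],o[-3:,3]],
           3*np.maximum(0,-.055-o[:,3]), 3*np.maximum(0,o[:,3]-.055), .02*(o[:,1]-yt)]
        if k is not None: r+= [10*(o[k,3:4]-A), 3*np.maximum(0,np.diff(o[:k+1,3]))]
        return np.concatenate(r)
    u=np.linspace(c0,0,N) if u0 is None else u0
    q=least_squares(res,u,max_nfev=60); return q.x,sim(q.x,yr,c0,yn,v,P,chunk),q.cost
def show(u,o,c0):
    for i,(a,b) in enumerate(zip(u,o)):
        d=(a-c0)/.2; print(i+1,'cmd %.4f  inc x %.3f y %.3f | yr %.3f yn %.3f v %.3f s %.3f'%(a,-.1097*d,.9939*d,*b))
E
python3 - <<'E'
from mpc import *
for N,k in ((18,9),(22,10),(22,13),(26,15)):
    u,o,c=plan(.1196,.1196,.074,0,N,P=[0,2,5,6.5],k=k); print(N,k,c,o[-1],o[:,1].min(),abs(np.diff(u)).max(),o[:,3].min())
    if (N,k)==(22,10): show(u,o,.1196)
E
```

```text
18 9 0.00010892372418930672 [1.28480361e-05 1.11147109e-05 2.33073814e-05 1.73332517e-06] -0.001063802311043437 0.038103189334512 -0.04695396770900652
22 10 7.788340341740778e-05 [6.55398725e-06 5.64886449e-06 1.14207224e-05 9.05122765e-07] -0.008745254595906643 0.03300369212530174 -0.046969753039270486
1 cmd 0.1211  inc x -0.001 y 0.007 | yr 0.121 yn 0.074 v 0.000 s 0.047
2 cmd 0.1199  inc x -0.000 y 0.002 | yr 0.120 yn 0.074 v -0.005 s 0.047
3 cmd 0.1178  inc x 0.001 y -0.009 | yr 0.119 yn 0.072 v -0.020 s 0.047
4 cmd 0.1108  inc x 0.005 y -0.044 | yr 0.113 yn 0.068 v -0.040 s 0.045
5 cmd 0.0966  inc x 0.013 y -0.114 | yr 0.102 yn 0.059 v -0.066 s 0.043
6 cmd 0.0752  inc x 0.024 y -0.221 | yr 0.083 yn 0.049 v -0.081 s 0.034
7 cmd 0.0473  inc x 0.040 y -0.359 | yr 0.058 yn 0.038 v -0.091 s 0.019
8 cmd 0.0151  inc x 0.057 y -0.519 | yr 0.027 yn 0.027 v -0.092 s 0.000
9 cmd -0.0179  inc x 0.075 y -0.683 | yr -0.006 yn 0.011 v -0.083 s -0.018
10 cmd -0.0449  inc x 0.090 y -0.818 | yr -0.035 yn 0.002 v -0.066 s -0.037
11 cmd -0.0566  inc x 0.097 y -0.876 | yr -0.052 yn -0.005 v -0.043 s
[... 430 characters left out ...]
05 yn -0.001 v 0.008 s 0.006
18 cmd 0.0040  inc x 0.063 y -0.575 | yr 0.005 yn -0.000 v 0.003 s 0.005
19 cmd 0.0005  inc x 0.065 y -0.592 | yr 0.002 yn -0.000 v 0.000 s 0.002
20 cmd -0.0005  inc x 0.066 y -0.597 | yr 0.000 yn -0.000 v -0.000 s 0.000
21 cmd 0.0002  inc x 0.065 y -0.593 | yr 0.000 yn 0.000 v 0.000 s 0.000
22 cmd -0.0001  inc x 0.066 y -0.595 | yr 0.000 yn 0.000 v 0.000 s 0.000
22 13 0.00010446810593635371 [1.86435234e-05 1.59429912e-05 3.50982536e-05 2.70053219e-06] -0.005964116447318089 0.02784863211600628 -0.04694771068996603
26 15 7.87294922756632e-05 [1.36069438e-05 1.16426406e-05 2.48335460e-05 1.96430320e-06] -0.019002327076884724 0.02436603454578938 -0.04696550207518978
```

Emit:
send_rows:
  increments:
    - [[0,0.005,-0.1,0],[0,0.0,-0.165,0],[0.001,-0.009,-0.22,0],[0.005,-0.044,-0.224,0]]

```text
clock: 8.52
tool_pos: [0.588, 0.0997, 0.1996]
orientation: [180.0, -0.0, 6.3]
force: [-0.8, 0.8, 3.2]
opening: 0.0259
gripper_force: 30.0
```

```bash
cat > rep.py <<'E'
import sys
from st import *
from mpc import *
# args: name prevcmd N k v|- 
n,c0,N,k,v=sys.argv[1:6]; c0=float(c0);N=int(N);k=None if k=='-' else int(k)
A=float(sys.argv[6]) if len(sys.argv)>6 else -.047
t,yr,yn=state(n)
h=json.load(open('hist.json')) if os.path.exists('hist.json') else []
if h: print('mean v since last %.4f'%((yn-h[-1][2])/(t-h[-1][0])))
h.append((t,yr,yn)); json.dump([tuple(map(float,q)) for q in h],open('hist.json','w'))
if v!='-':
    u,o,c=plan(yr,c0,yn,float(v),N,k=k,A=A); print('cost',c,'end',o[-1]); show(u[:8],o[:8],c0)
E
python3 rep.py a1 0.1108 18 6 -0.04
```

```text
t 8.53 x -0.0002 yr 0.1104 z 0.1996 yaw 6.30 F [-0.77  0.76  3.22] edges [-0.1935 -0.0205 -0.021  -0.021 ] yn 0.0665 s 0.0439
cost 7.588230870894597e-05 end [5.53657972e-06 4.80584612e-06 9.07675665e-06 7.30733592e-07]
1 cmd 0.0992  inc x 0.006 y -0.057 | yr 0.103 yn 0.060 v -0.058 s 0.043
2 cmd 0.0821  inc x 0.016 y -0.143 | yr 0.088 yn 0.052 v -0.075 s 0.037
3 cmd 0.0572  inc x 0.029 y -0.266 | yr 0.066 yn 0.042 v -0.086 s 0.025
4 cmd 0.0253  inc x 0.047 y -0.425 | yr 0.037 yn 0.030 v -0.091 s 0.007
5 cmd -0.0100  inc x 0.066 y -0.600 | yr 0.003 yn 0.015 v -0.085 s -0.012
6 cmd -0.0407  inc x 0.083 y -0.753 | yr -0.029 yn 0.005 v -0.071 s -0.034
7 cmd -0.0553  inc x 0.091 y -0.825 | yr -0.049 yn -0.002 v -0.048 s -0.047
8 cmd -0.0482  inc x 0.087 y -0.790 | yr -0.050 yn -0.006 v -0.023 s -0.044
```

Emit:
send_rows:
  increments:
    - [[0.006,-0.055,0.002,0],[0.015,-0.135,0.004,0],[0.027,-0.25,0.006,0],[0.044,-0.4,0.008,0]]

```text
clock: 9.07
tool_pos: [0.597, 0.0183, 0.2018]
orientation: [180.0, -0.1, 6.3]
force: [-0.1, 0.3, 3.2]
opening: 0.0258
gripper_force: 30.0
```

```bash
sed -i 's/LAG=.06/LAG=.025/; s/i%chunk==0 and i>0/i%chunk==0/' mpc.py; python3 rep.py a2 0.0303 15 3 -0.091
```

```text
t 9.07 x -0.0002 yr 0.0285 z 0.2018 yaw 6.28 F [-0.14  0.35  3.23] edges [-0.1935 -0.078  -0.0775 -0.078 ] yn 0.0095 s 0.0190
mean v since last -0.1036
cost 0.00014172317800380436 end [1.19530941e-05 8.92949368e-06 5.01806851e-05 3.02360039e-06]
1 cmd -0.0275  inc x 0.032 y -0.287 | yr -0.022 yn -0.007 v -0.094 s -0.015
2 cmd -0.0625  inc x 0.051 y -0.461 | yr -0.059 yn -0.018 v -0.076 s -0.041
3 cmd -0.0741  inc x 0.057 y -0.519 | yr -0.073 yn -0.026 v -0.052 s -0.047
4 cmd -0.0778  inc x 0.059 y -0.537 | yr -0.077 yn -0.030 v -0.026 s -0.047
5 cmd -0.0809  inc x 0.061 y -0.552 | yr -0.081 yn -0.032 v 0.008 s -0.049
6 cmd -0.0729  inc x 0.057 y -0.513 | yr -0.074 yn -0.029 v 0.027 s -0.044
7 cmd -0.0529  inc x 0.046 y -0.413 | yr -0.055 yn -0.025 v 0.042 s -0.030
8 cmd -0.0255  inc x 0.031 y -0.277 | yr -0.028 yn -0.019 v 0.049 s -0.009
```

```bash
cat > fit.py <<'E'
import mpc; from mpc import *
u=[.1206,.1196,.1178,.1107, .0997,.0836,.0604,.0302]
for M in (3.2,3.6,4.0):
  for P in ([1,4.5,6,6]+[6.2]*9,[0,2,5,6]+[6.2]*9,[0,2,5,6]+[6.8]*9):
    mpc.M=M; o=sim(u,.1196,.1196,.074,0,P); print(M,P[:5],np.round(o[[3,7]],4).tolist())
E
python3 fit.py
sed -i 's/^M=4.0/M=3.4/' mpc.py
python3 - <<'E'
from mpc import *
for v in (-.12,-.14):
    u,o,c=plan(.0285,.0303,.0095,v,18,P=[6.2],k=2); print(v,c,o[-1],o[:,1].min()); show(u[:9],o[:9],.0303)
E
```

```text
3.2 [1, 4.5, 6, 6, 6.2] [[0.1114, 0.0607, -0.0684, 0.0507], [0.0332, -0.0104, -0.1834, 0.0436]]
3.2 [0, 2, 5, 6, 6.2] [[0.1114, 0.0669, -0.0465, 0.0445], [0.0332, 0.0158, -0.1254, 0.0175]]
3.2 [0, 2, 5, 6, 6.8] [[0.1114, 0.0669, -0.0465, 0.0445], [0.0332, 0.0125, -0.1373, 0.0207]]
3.6 [1, 4.5, 6, 6, 6.2] [[0.1114, 0.0622, -0.0602, 0.0492], [0.0332, 0.0017, -0.15, 0.0315]]
3.6 [0, 2, 5, 6, 6.2] [[0.1114, 0.0677, -0.0411, 0.0438], [0.0332, 0.0239, -0.1032, 0.0094]]
3.6 [0, 2, 5, 6, 6.8] [[0.1114, 0.0677, -0.0411, 0.0438], [0.0332, 0.0212, -0.1126, 0.0121]]
4.0 [1, 4.5, 6, 6, 6.2] [[0.1114, 0.0634, -0.0538, 0.048], [0.0332, 0.0109, -0.126, 0.0223]]
4.0 [0, 2, 5, 6, 6.2] [[0.1114, 0.0683, -0.0369, 0.0431], [0.0332, 0.03, -0.0871, 0.0032]]
4.0 [0, 2, 5, 6, 6.8] [[0.1114, 0.0683, -0.0369, 0.0431], [0.0332, 0.0277, -0.0948, 0.0055]]
-0.12 9.484657449877306e-05 [1.58588238e-05 1.33263665e-05 4.03522662e-05 2.53245731e-06] -0.05424878729315898
1 cmd -0.0211  inc x 0.028 y -0.256 | yr -0.016 yn -0.012 v -0.126 s -0.004
2 cmd -0.0621  inc x 0.051 y -0.459 | yr -0.058 yn -0.027 v -0.113 s -0.031
[... 619 characters left out ...]
-0.06646124646865832
1 cmd -0.0315  inc x 0.034 y -0.307 | yr -0.025 yn -0.016 v -0.145 s -0.009
2 cmd -0.0736  inc x 0.057 y -0.516 | yr -0.069 yn -0.033 v -0.128 s -0.036
3 cmd -0.0965  inc x 0.070 y -0.630 | yr -0.094 yn -0.047 v -0.101 s -0.047
4 cmd -0.1146  inc x 0.079 y -0.720 | yr -0.113 yn -0.058 v -0.070 s -0.055
5 cmd -0.1215  inc x 0.083 y -0.754 | yr -0.121 yn -0.066 v -0.024 s -0.055
6 cmd -0.1217  inc x 0.083 y -0.755 | yr -0.122 yn -0.066 v 0.007 s -0.055
7 cmd -0.1170  inc x 0.081 y -0.732 | yr -0.117 yn -0.064 v 0.033 s -0.054
8 cmd -0.1009  inc x 0.072 y -0.652 | yr -0.103 yn -0.058 v 0.057 s -0.045
9 cmd -0.0735  inc x 0.057 y -0.516 | yr -0.076 yn -0.045 v 0.082 s -0.031
```

Emit:
send_rows:
  increments:
    - [[0.032,-0.29,-0.005,0],[0.054,-0.49,-0.01,0],[0.068,-0.615,-0.018,0]]

```text
clock: 9.5
tool_pos: [0.6108, -0.1065, 0.1984]
orientation: [179.9, -0.1, 6.2]
force: [-0.5, -1.1, 3.6]
opening: 0.0258
gripper_force: 30.0
```

```bash
python3 rep.py a3 -0.0935 15 - -0.095
```

```text
t 9.50 x -0.0002 yr -0.0970 z 0.1984 yaw 6.16 F [-0.46 -1.08  3.58] edges [-0.143  -0.142  -0.142  -0.1415] yn -0.0545 s -0.0425
mean v since last -0.1506
cost 0.0001048633674307173 end [1.45316273e-05 1.15295215e-05 4.27972452e-05 3.00210576e-06]
1 cmd -0.1174  inc x 0.013 y -0.119 | yr -0.115 yn -0.068 v -0.059 s -0.047
2 cmd -0.1292  inc x 0.020 y -0.178 | yr -0.128 yn -0.073 v -0.026 s -0.055
3 cmd -0.1293  inc x 0.020 y -0.178 | yr -0.129 yn -0.074 v 0.007 s -0.055
4 cmd -0.1241  inc x 0.017 y -0.152 | yr -0.125 yn -0.071 v 0.034 s -0.053
5 cmd -0.1066  inc x 0.007 y -0.065 | yr -0.108 yn -0.062 v 0.071 s -0.047
6 cmd -0.0785  inc x -0.008 y 0.075 | yr -0.081 yn -0.052 v 0.088 s -0.030
7 cmd -0.0444  inc x -0.027 y 0.244 | yr -0.048 yn -0.040 v 0.095 s -0.008
8 cmd -0.0108  inc x -0.045 y 0.411 | yr -0.014 yn -0.028 v 0.089 s 0.014
```

Emit:
send_rows:
  increments:
    - [[0.018,-0.166,-0.004,0],[0.023,-0.206,-0.006,0]]

```text
clock: 9.8
tool_pos: [0.6151, -0.1472, 0.197]
orientation: [179.9, -0.1, 6.1]
force: [-0.1, -1.0, 3.4]
opening: 0.0261
gripper_force: 30.0
```

```bash
python3 rep.py a4 -0.135 16 - -0.06
```

```text
t 9.80 x -0.0003 yr -0.1380 z 0.1970 yaw 6.14 F [-0.07 -1.05  3.36] edges [-0.1795 -0.18   -0.1995 -0.2   ] yn -0.1120 s -0.0260
mean v since last -0.1917
cost 0.0001765386423489689 end [1.82535178e-05 1.44976634e-05 5.33835929e-05 3.75585440e-06]
1 cmd -0.1646  inc x 0.016 y -0.147 | yr -0.162 yn -0.120 v -0.033 s -0.041
2 cmd -0.1780  inc x 0.024 y -0.214 | yr -0.177 yn -0.122 v -0.002 s -0.054
3 cmd -0.1757  inc x 0.022 y -0.202 | yr -0.176 yn -0.121 v 0.027 s -0.055
4 cmd -0.1699  inc x 0.019 y -0.174 | yr -0.171 yn -0.115 v 0.054 s -0.055
5 cmd -0.1557  inc x 0.011 y -0.103 | yr -0.157 yn -0.102 v 0.094 s -0.055
6 cmd -0.1289  inc x -0.003 y 0.030 | yr -0.132 yn -0.089 v 0.118 s -0.043
7 cmd -0.0911  inc x -0.024 y 0.218 | yr -0.095 yn -0.073 v 0.132 s -0.022
8 cmd -0.0477  inc x -0.048 y 0.434 | yr -0.052 yn -0.056 v 0.133 s 0.004
```

Run:
```python
from st import *
for n in ('a3','a4'):
  g=cv2.imread(f'pics/{n}.png',0); ys=np.arange(-.24,-.1,.004)
  print(n,np.round(ys[[0,-1]],3))
  for X in (-.04,-.02,-.01,0,.01,.02,.04): print(X,prof(g,S,X,ys).astype(int).tolist())
im=cv2.imread('pics/a4.png'); cv2.imwrite('pics/a4c.png',cv2.resize(im[240:480,120:440],None,fx=2.4,fy=2.4,interpolation=cv2.INTER_CUBIC))
```

```text
a3 [-0.24  -0.104]
-0.04 [253, 254, 252, 251, 251, 251, 250, 251, 252, 253, 252, 253, 253, 253, 251, 225, 138, 107, 177, 233, 249, 250, 251, 253, 252, 250, 198, 212, 183, 158, 192, 184, 176, 95, 22]
-0.02 [188, 242, 219, 195, 190, 230, 217, 222, 190, 189, 191, 188, 188, 188, 186, 194, 211, 191, 213, 226, 224, 201, 186, 186, 178, 160, 154, 144, 161, 155, 200, 195, 177, 96, 27]
-0.01 [253, 253, 253, 253, 253, 253, 253, 253, 253, 241, 190, 188, 187, 189, 188, 187, 189, 189, 189, 189, 190, 189, 186, 190, 187, 162, 157, 136, 156, 154, 200, 192, 177, 97, 26]
0 [0, 0, 39, 253, 253, 253, 253, 253, 253, 245, 184, 186, 187, 189, 188, 187, 195, 252, 254, 254, 240, 190, 188, 189, 185, 166, 160, 142, 162, 157, 199, 201, 187, 103, 31]
0.01 [0, 0, 0, 0, 0, 253, 253, 253, 253, 239, 189, 186, 189, 188, 189, 188, 223, 253, 254, 231, 190, 190, 191, 191, 187, 163, 159, 139, 160, 154, 199, 200, 193, 103, 30]
0.02 [0, 0, 0, 0, 0, 0, 0, 111, 254, 247, 189, 190, 191, 191, 191, 188, 208, 253, 249, 192, 190, 192, 191, 194, 187, 167, 160, 133, 153, 153, 194, 158, 148, 74, 32]
0.04 [0, 0, 0, 0, 0, 0, 0, 0, 0, 0
[... 608 characters left out ...]
 160, 175, 166, 167, 166, 168, 164, 168, 167, 164, 167]
0 [0, 0, 25, 165, 165, 163, 234, 248, 249, 254, 175, 166, 166, 167, 169, 169, 165, 146, 144, 123, 144, 147, 116, 25, 161, 178, 170, 170, 167, 170, 164, 169, 169, 168, 170]
0.01 [0, 0, 0, 0, 0, 166, 236, 249, 249, 165, 167, 166, 169, 171, 169, 168, 171, 156, 145, 123, 140, 151, 154, 98, 84, 86, 87, 85, 88, 87, 86, 89, 84, 85, 67]
0.02 [0, 0, 0, 0, 0, 0, 0, 109, 202, 170, 169, 170, 170, 171, 172, 173, 174, 159, 147, 119, 136, 164, 153, 139, 102, 27, 28, 30, 29, 27, 31, 27, 29, 26, 26]
0.04 [0, 0, 0, 0, 0, 0, 0, 0, 0, 0, 0, 0, 118, 175, 175, 173, 175, 172, 151, 129, 161, 157, 176, 176, 178, 177, 176, 176, 177, 173, 146, 169, 168, 167, 165]
```

View pics/a4c.png

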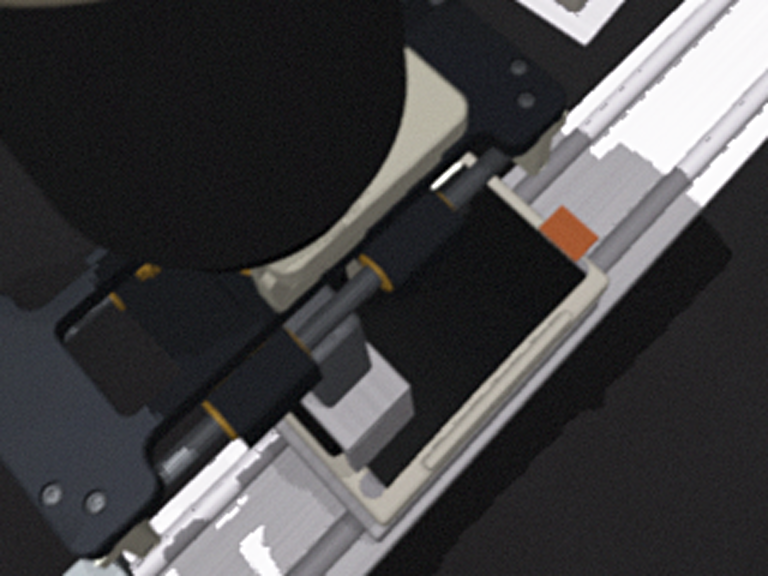

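```bash
cat >> trk.py <<'E'
def tab(im,C,z=.10):
    hsv=cv2.cvtColor(im,cv2.COLOR_RGB2HSV); m=cv2.inRange(hsv,(4,150,60),(18,255,255))
    n,l,s,c=cv2.connectedComponentsWithStats(m); r=[]
    for i in range(1,n):
        if s[i,4]<25: continue
        x,y=rail(at_z(C,c[i][::-1],z))
        if -.02<x<.045 and abs(y)<.25: r.append((int(s[i,4]),round(x,4),round(y,4)))
    return sorted(r)[::-1]
def edge2(g,C,pred,win=.016):
    ys=np.arange(pred-win-.006,pred+win+.006,.0005); out=[]
    for X in (-.01,0.,.01,.04):
        p=cv2.medianBlur(prof(g,C,X,ys).reshape(1,-1),5)[0]; a=np.array([p[i-10:i-2].mean()-p[i+2:i+10].mean() for i in range(12,len(p)-12)])
        i=a.argmax(); out.append((round(ys[i+12],4),int(a[i])))
    return out
E
python3 - <<'E'
from st import *
for n,e in (('h1',-.0135),('a1',-.021),('a2',-.078),('a3',-.1415),('a4',-.174)):
    im=cv2.cvtColor(cv2.imread(f'pics/{n}.png'),cv2.COLOR_BGR2RGB); print(n,'yn',e+.0875,tab(im,S),edge2(cv2.cvtColor(im,cv2.COLOR_RGB2GRAY),S,e))
E
sed -i 's/o\[:,3\]-.055)/o[:,3]-.022)/' mpc.py
python3 - <<'E'
from mpc import *
for v in (-.07,-.085):
    u,o,c=plan(-.138,-.135,-.0865,v,24,P=[6.],chunk=3); print(v,c,o[-1],o[:,1].min(),o[:,3].max()); show(u[:6],o[:6],-.135)
E
```

```text
h1 yn 0.074 [(86, np.float64(0.0236), np.float64(0.1729))] [(np.float64(-0.0135), 107), (np.float64(-0.013), 105), (np.float64(-0.0125), 111), (np.float64(-0.0135), 110)]
a1 yn 0.06649999999999999 [(52, np.float64(0.0294), np.float64(0.1523))] [(np.float64(-0.02), 103), (np.float64(-0.021), 106), (np.float64(-0.0205), 109), (np.float64(-0.0225), 70)]
a2 yn 0.009499999999999995 [(188, np.float64(0.0218), np.float64(0.0971))] [(np.float64(-0.0785), 92), (np.float64(-0.078), 93), (np.float64(-0.0785), 92), (np.float64(-0.0785), 93)]
a3 yn -0.05399999999999999 [(250, np.float64(0.0215), np.float64(0.0315))] [(np.float64(-0.142), 24), (np.float64(-0.1575), 55), (np.float64(-0.136), 25), (np.float64(-0.1375), 33)]
a4 yn -0.0865 [(253, np.float64(0.0217), np.float64(0.0028))] [(np.float64(-0.1775), 23), (np.float64(-0.1735), 21), (np.float64(-0.172), 23), (np.float64(-0.1685), 31)]
-0.07 2.4607449988376574e-05 [ 7.67670040e-07  7.28477307e-06  5.38865861e-06 -6.51710303e-06] -0.0977230064224237 0.007549018097924451
1 cmd -0.1365  inc x 0.001 y -0.007 | yr -0.136 yn -0.095 v -0.033 s -0.041

[... 266 characters left out ...]
 -0.116 yn -0.089 v 0.042 s -0.027
6 cmd -0.1028  inc x -0.018 y 0.160 | yr -0.104 yn -0.083 v 0.051 s -0.021
-0.085 6.315958404320537e-05 [ 2.92178421e-06 -1.59560922e-05 -1.86318580e-06  1.88778764e-05] -0.11034227078756483 0.012691798826650797
1 cmd -0.1245  inc x -0.006 y 0.052 | yr -0.126 yn -0.098 v -0.052 s -0.027
2 cmd -0.1202  inc x -0.008 y 0.073 | yr -0.121 yn -0.103 v -0.038 s -0.017
3 cmd -0.1242  inc x -0.006 y 0.054 | yr -0.124 yn -0.107 v -0.026 s -0.016
4 cmd -0.1341  inc x -0.000 y 0.004 | yr -0.133 yn -0.110 v -0.008 s -0.023
5 cmd -0.1443  inc x 0.005 y -0.046 | yr -0.143 yn -0.110 v 0.007 s -0.033
6 cmd -0.1490  inc x 0.008 y -0.069 | yr -0.149 yn -0.108 v 0.023 s -0.040
```

Emit:
send_rows:
  increments:
    - [[0.003,-0.025,0,0],[0.003,-0.025,0,0],[0.001,-0.005,0,0]]

```text
clock: 10.22
tool_pos: [0.615, -0.145, 0.1965]
orientation: [-180.0, -0.0, 6.3]
force: [0.0, -0.1, 4.1]
opening: 0.0258
gripper_force: 30.0
```

Run:
```python
from mpc import *
for v in (.043,):
    u,o,c=plan(-.1358,-.136,-.0858,v,22,P=[6.3],chunk=4); print(v,c,o[-1],o[:,3].max()); show(u[:14],o[:14],-.136)
```

```text
0.043 2.2887562270614413e-05 [-8.11664481e-07 -2.66931167e-06 -3.00298177e-06  1.85764719e-06] 0.013842437237706118
1 cmd -0.1066  inc x -0.016 y 0.146 | yr -0.110 yn -0.075 v 0.073 s -0.034
2 cmd -0.0795  inc x -0.031 y 0.281 | yr -0.082 yn -0.065 v 0.083 s -0.017
3 cmd -0.0560  inc x -0.044 y 0.398 | yr -0.058 yn -0.055 v 0.085 s -0.004
4 cmd -0.0364  inc x -0.055 y 0.495 | yr -0.038 yn -0.044 v 0.081 s 0.006
5 cmd -0.0210  inc x -0.063 y 0.571 | yr -0.023 yn -0.031 v 0.072 s 0.008
6 cmd -0.0093  inc x -0.069 y 0.630 | yr -0.010 yn -0.022 v 0.063 s 0.012
7 cmd -0.0008  inc x -0.074 y 0.672 | yr -0.002 yn -0.015 v 0.052 s 0.014
8 cmd 0.0049  inc x -0.077 y 0.700 | yr 0.004 yn -0.010 v 0.041 s 0.014
9 cmd 0.0083  inc x -0.079 y 0.717 | yr 0.008 yn -0.004 v 0.028 s 0.012
10 cmd 0.0099  inc x -0.080 y 0.725 | yr 0.010 yn -0.001 v 0.019 s 0.010
11 cmd 0.0101  inc x -0.080 y 0.726 | yr 0.010 yn 0.001 v 0.010 s 0.009
12 cmd 0.0094  inc x -0.080 y 0.722 | yr 0.009 yn 0.002 v 0.003 s 0.008
13 cmd 0.0080  inc x -0.079 y 0.715 | yr 0.008 yn 0.002 v -0.002 s 0.006
14 cmd 0.0062  inc x -0.078 y 0.707 | yr 0.006 yn 0.001 v -0.003 s 0.005
```

Execute three rows of this, then measure.

Emit:
send_rows:
  increments:
    - [[-0.016,0.145,0.003,0],[-0.031,0.28,0.008,0],[-0.044,0.395,0.012,0]]

```text
clock: 10.65
tool_pos: [0.606, -0.0649, 0.1991]
orientation: [-180.0, -0.0, 6.3]
force: [0.5, -1.4, 3.7]
opening: 0.0256
gripper_force: 30.0
```

```bash
CH=4 python3 rep.py a6 -0.0565 18 - 0.08
```

```text
t 10.65 x -0.0004 yr -0.0552 z 0.1991 yaw 6.31 F [ 0.46 -1.38  3.67] tab [(241, np.float64(0.0213), np.float64(0.0408))] edge->yn [(np.float64(-0.0448), 26), (np.float64(-0.0388), 113), (np.float64(-0.0398), 95), (np.float64(-0.0393), 32)] yn -0.0468 s -0.0084
mean v since last 0.0918
cost 1.3624740729999223e-05 end [-2.41944826e-06 -2.64462486e-06 -6.39431241e-06  2.25176603e-07]
1 cmd -0.0325  inc x -0.013 y 0.119 | yr -0.035 yn -0.033 v 0.082 s -0.002
2 cmd -0.0117  inc x -0.025 y 0.223 | yr -0.014 yn -0.023 v 0.077 s 0.009
3 cmd 0.0045  inc x -0.033 y 0.303 | yr 0.003 yn -0.014 v 0.066 s 0.017
4 cmd 0.0157  inc x -0.040 y 0.359 | yr 0.015 yn -0.006 v 0.053 s 0.021
5 cmd 0.0221  inc x -0.043 y 0.391 | yr 0.021 yn 0.001 v 0.034 s 0.020
6 cmd 0.0245  inc x -0.044 y 0.402 | yr 0.024 yn 0.005 v 0.021 s 0.020
7 cmd 0.0238  inc x -0.044 y 0.399 | yr 0.024 yn 0.006 v 0.008 s 0.018
8 cmd 0.0209  inc x -0.042 y 0.385 | yr 0.021 yn 0.006 v -0.002 s 0.015
```

```bash
sed -i 's/o\[:,3\]-.022)/o[:,3]-.03)/' mpc.py
python3 - <<'E'
from mpc import *
for v in (.105,):
    u,o,c=plan(-.0552,-.0565,-.0468,v,20,P=[6.3],chunk=3); print(v,c,o[-1],o[:,3].max(),o[:,1].max()); show(u[:9],o[:9],-.0565)
E
```

```text
0.105 2.4584435694458543e-05 [-4.24779678e-06 -3.58233159e-06 -1.04705717e-05 -6.65465190e-07] 0.028462429707536274 0.02215850936069913
1 cmd -0.0256  inc x -0.017 y 0.153 | yr -0.029 yn -0.028 v 0.107 s -0.001
2 cmd 0.0013  inc x -0.032 y 0.287 | yr -0.001 yn -0.015 v 0.099 s 0.014
3 cmd 0.0223  inc x -0.043 y 0.391 | yr 0.020 yn -0.004 v 0.085 s 0.024
4 cmd 0.0367  inc x -0.051 y 0.463 | yr 0.035 yn 0.009 v 0.063 s 0.026
5 cmd 0.0451  inc x -0.056 y 0.505 | yr 0.044 yn 0.016 v 0.044 s 0.028
6 cmd 0.0482  inc x -0.057 y 0.520 | yr 0.048 yn 0.020 v 0.026 s 0.028
7 cmd 0.0470  inc x -0.057 y 0.514 | yr 0.047 yn 0.022 v 0.001 s 0.025
8 cmd 0.0425  inc x -0.054 y 0.492 | yr 0.043 yn 0.022 v -0.009 s 0.021
9 cmd 0.0357  inc x -0.051 y 0.458 | yr 0.036 yn 0.020 v -0.017 s 0.017
```

Emit:
send_rows:
  increments:
    - [[-0.019,0.175,0.002,0],[-0.034,0.31,0.002,0],[-0.044,0.4,0,0]]

```text
clock: 11.08
tool_pos: [0.5971, 0.0152, 0.199]
orientation: [-180.0, -0.0, 6.3]
force: [0.2, 0.4, 3.7]
opening: 0.0258
gripper_force: 30.0
```

```bash
CH=3 python3 rep.py a7 0.024 20 - 0.08
```

```text
t 11.07 x -0.0004 yr 0.0254 z 0.1990 yaw 6.34 F [0.2  0.37 3.73] tab [(202, np.float64(0.0216), np.float64(0.1003))] edge->yn [(np.float64(0.0027), 81), (np.float64(0.0027), 77), (np.float64(0.0027), 76), (np.float64(0.0027), 37)] yn 0.0127 s 0.0127
mean v since last 0.1400
cost 1.7551993146382253e-05 end [-6.36759745e-06 -2.56309879e-06 -1.43728847e-05 -3.80449866e-06]
1 cmd 0.0411  inc x -0.009 y 0.085 | yr 0.039 yn 0.026 v 0.068 s 0.014
2 cmd 0.0554  inc x -0.017 y 0.156 | yr 0.054 yn 0.033 v 0.055 s 0.021
3 cmd 0.0656  inc x -0.023 y 0.207 | yr 0.065 yn 0.039 v 0.040 s 0.025
4 cmd 0.0713  inc x -0.026 y 0.235 | yr 0.071 yn 0.044 v 0.017 s 0.027
5 cmd 0.0726  inc x -0.027 y 0.242 | yr 0.072 yn 0.045 v 0.000 s 0.027
6 cmd 0.0701  inc x -0.025 y 0.229 | yr 0.070 yn 0.044 v -0.011 s 0.026
7 cmd 0.0641  inc x -0.022 y 0.199 | yr 0.065 yn 0.041 v -0.026 s 0.024
8 cmd 0.0553  inc x -0.017 y 0.156 | yr 0.056 yn 0.037 v -0.034 s 0.019
```

Run:
```python
from st import *
for n,c in (('a6',-.13),('a7',-.08)):
  g=cv2.imread(f'pics/{n}.png',0); ys=np.arange(c-.035,c+.035,.003); print(n,np.round(ys[[0,-1]],3))
  for X in (-.01,0,.01,.02,.04): print(X,prof(g,S,X,ys).astype(int).tolist())
```

```text
a6 [-0.165 -0.096]
-0.01 [222, 187, 186, 189, 186, 187, 186, 189, 188, 186, 188, 166, 160, 154, 178, 211, 151, 145, 179, 200, 200, 195, 161, 61]
0 [195, 186, 187, 187, 187, 188, 188, 188, 187, 237, 252, 252, 250, 164, 128, 156, 161, 150, 181, 199, 199, 197, 159, 67]
0.01 [212, 189, 188, 189, 188, 190, 189, 190, 193, 234, 254, 252, 223, 159, 131, 152, 158, 145, 180, 199, 201, 197, 160, 71]
0.02 [210, 193, 191, 191, 191, 192, 192, 192, 189, 237, 253, 251, 191, 156, 133, 148, 153, 143, 181, 181, 159, 151, 125, 53]
0.04 [217, 191, 193, 193, 192, 192, 190, 192, 191, 192, 193, 187, 168, 161, 132, 157, 153, 157, 184, 200, 198, 196, 197, 197]
a7 [-0.115 -0.046]
-0.01 [244, 245, 244, 244, 244, 244, 244, 243, 243, 239, 185, 154, 155, 152, 135, 132, 133, 115, 98, 123, 127, 125, 114, 124]
0 [244, 244, 244, 243, 244, 244, 243, 244, 244, 235, 167, 154, 155, 150, 132, 130, 131, 114, 101, 126, 131, 131, 117, 126]
0.01 [246, 245, 246, 246, 245, 245, 246, 245, 247, 239, 175, 157, 160, 153, 138, 134, 136, 114, 97, 125, 128, 128, 118, 125]
0.02 [246, 246, 246, 246, 246, 246, 246, 247, 247, 242, 161, 161, 161, 157, 138, 137, 136, 118, 99, 120, 122, 123, 114, 122]
0.04 [220, 221, 218, 192, 244, 235, 240, 189, 179, 215, 160, 156, 157, 155, 149, 132, 133, 113, 102, 142, 137, 139, 115, 164]
```

```bash
sed -i 's/^M=3.4/M=3.2/; s/o\[:,3\]-.03)/o[:,3]-.033)/' mpc.py
python3 - <<'E'
s=open('rep.py').read()
s=s.replace("h.append(","if h and v=='auto':\n    T=t-h[-1][0]; v=(yn-h[-1][2])/T-4.74*T*((h[-1][1]-h[-1][2])/6+(yr-yn)/3); print('v now %.4f'%v)\nh.append(",1).replace("P=[6.]","P=[6.4]").replace("u[:8],o[:8]","u[:10],o[:10]")
open('rep.py','w').write(s)
import json; h=json.load(open('hist.json')); h[-1][2]=.0133; h[-2][2]=-.0455; json.dump(h,open('hist.json','w'))
E
python3 - <<'E'
from mpc import *
u,o,c=plan(.0254,.024,.0133,.133,26,P=[6.4],chunk=4); print(c,o[-1],o[:,3].max(),o[:,3].min(),o[:,1].max()); show(u[:14],o[:14],.024)
E
```

```text
5.165978308744554e-05 [ 2.08449609e-06 -2.67382070e-05 -1.06793423e-05  2.88227031e-05] 0.03299944048036053 -0.01605070382519989 0.07835670778725055
1 cmd 0.0564  inc x -0.018 y 0.161 | yr 0.053 yn 0.035 v 0.120 s 0.018
2 cmd 0.0807  inc x -0.031 y 0.282 | yr 0.078 yn 0.049 v 0.101 s 0.029
3 cmd 0.0948  inc x -0.039 y 0.352 | yr 0.093 yn 0.060 v 0.079 s 0.033
4 cmd 0.1007  inc x -0.042 y 0.381 | yr 0.100 yn 0.069 v 0.056 s 0.031
5 cmd 0.1016  inc x -0.043 y 0.386 | yr 0.102 yn 0.076 v 0.028 s 0.026
6 cmd 0.1014  inc x -0.042 y 0.385 | yr 0.101 yn 0.078 v 0.011 s 0.023
7 cmd 0.1018  inc x -0.043 y 0.387 | yr 0.102 yn 0.078 v -0.004 s 0.023
8 cmd 0.1024  inc x -0.043 y 0.390 | yr 0.102 yn 0.077 v -0.016 s 0.025
9 cmd 0.1012  inc x -0.042 y 0.384 | yr 0.101 yn 0.073 v -0.033 s 0.029
10 cmd 0.0957  inc x -0.039 y 0.356 | yr 0.096 yn 0.068 v -0.047 s 0.029
11 cmd 0.0844  inc x -0.033 y 0.300 | yr 0.086 yn 0.061 v -0.059 s 0.025
12 cmd 0.0677  inc x -0.024 y 0.217 | yr 0.069 yn 0.053 v -0.068 s 0.017
13 cmd 0.0476  inc x -0.013 y 0.117 | yr 0.050 yn 0.040 v -0.075 s 0.009
14 cmd 0.0274  inc x -0.002 y 0.017 | yr 0.029 yn 0.031 v -0.073 s -0.001
```

Emit:
send_rows:
  increments:
    - [[-0.018,0.165,0,0],[-0.031,0.285,-0.002,0],[-0.039,0.355,-0.004,0],[-0.042,0.38,-0.004,0]]

```text
clock: 11.62
tool_pos: [0.5889, 0.09, 0.198]
orientation: [180.0, 0.0, 6.3]
force: [0.3, -0.3, 4.0]
opening: 0.0259
gripper_force: 30.0
```

```bash
CH=3 python3 rep.py a8 0.1005 30 - auto;  python3 - <<'E'
from st import *
g=cv2.imread('pics/a8.png',0); ys=np.arange(-.06,.02,.003); print(np.round(ys[[0,-1]],3))
for X in (-.01,0,.01,.02,.04): print(X,prof(g,S,X,ys).astype(int).tolist())
E
```

```text
t 11.62 x -0.0004 yr 0.1007 z 0.1980 yaw 6.31 F [ 0.29 -0.31  4.03] tab [(115, np.float64(0.0241), np.float64(0.1665))] edge->yn [(np.float64(0.0769), 113), (np.float64(0.0769), 113), (np.float64(0.0769), 116), (np.float64(0.0769), 105)] yn 0.0789 s 0.0218
mean v since last 0.1193
v now 0.0951
cost 6.56498120919371e-05 end [ 3.50896799e-06  2.36858701e-05  1.98499170e-05 -2.01769021e-05]
1 cmd 0.1124  inc x -0.007 y 0.059 | yr 0.111 yn 0.094 v 0.075 s 0.018
2 cmd 0.1240  inc x -0.013 y 0.117 | yr 0.123 yn 0.102 v 0.060 s 0.021
3 cmd 0.1343  inc x -0.019 y 0.168 | yr 0.133 yn 0.109 v 0.043 s 0.025
4 cmd 0.1422  inc x -0.023 y 0.207 | yr 0.141 yn 0.114 v 0.018 s 0.028
5 cmd 0.1460  inc x -0.025 y 0.226 | yr 0.146 yn 0.115 v -0.002 s 0.031
6 cmd 0.1445  inc x -0.024 y 0.218 | yr 0.145 yn 0.113 v -0.018 s 0.031
7 cmd 0.1371  inc x -0.020 y 0.182 | yr 0.138 yn 0.108 v -0.039 s 0.030
8 cmd 0.1245  inc x -0.013 y 0.119 | yr 0.126 yn 0.102 v -0.051 s 0.023
9 cmd 0.1084  inc x -0.004 y 0.039 | yr 0.110 yn 0.095 v -0.058 s 0.015
10 cmd 0.0916  inc x 0.005 y -0.044 | yr 0.093 yn 0.085 v -0.064 s 0.009
[-0.06   0.018]
-0.01 [241, 242, 241, 241, 242, 242, 242, 241, 241, 241, 241, 242, 242, 242, 243, 242, 235, 129, 130, 130, 129, 95, 88, 118, 118, 120, 123]
0 [242, 241, 241, 242, 241, 242, 241, 241, 242, 242, 243, 241, 242, 242, 242, 242, 228, 126, 128, 129, 127, 92, 89, 124, 126, 126, 126]
0.01 [243, 244, 243, 243, 244, 244, 244, 243, 243, 243, 243, 244, 243, 242, 243, 243, 244, 128, 129, 129, 129, 96, 87, 123, 126, 123, 124]
0.02 [244, 245, 245, 245, 245, 246, 245, 245, 245, 245, 244, 245, 245, 245, 245, 246, 232, 135, 132, 134, 132, 94, 84, 116, 120, 119, 117]
0.04 [221, 208, 232, 239, 240, 235, 235, 179, 192, 244, 245, 241, 204, 199, 241, 248, 226, 143, 129, 130, 132, 94, 87, 126, 122, 135, 138]
```

```bash
cat >> trk.py <<'E'
def dark(g,C,pred,win=.02):
    """rail-y of the dark gap line under the nest's right end (narrow local minimum)"""
    ys=np.arange(pred-win,pred+win,.0005); out=[]
    for X in (-.01,0.,.01,.04):
        p=prof(g,C,X,ys); q=np.convolve(p,np.ones(5)/5,'same')
        # score: lower than both sides 5 mm away
        sc=np.full(len(q),-1e9)
        for i in range(16,len(q)-16): sc[i]=min(q[i-12:i-8].mean(),q[i+8:i+12].mean())-q[i]
        i=sc.argmax(); out.append((round(float(ys[i]),4),int(sc[i])))
    return out
E
python3 - <<'E'
from st import *
for n,yn in (('h1',.074),('a1',.066),('a2',.0095),('a3',-.0555),('a4',-.0855),('a5',-.0858),('a6',-.0455),('a7',.0135),('a8',.08)):
    im=cv2.cvtColor(cv2.imread(f'pics/{n}.png'),cv2.COLOR_BGR2RGB)
    g=cv2.cvtColor(im,cv2.COLOR_RGB2GRAY); d=dark(g,S,yn-.078); 
    print(n,'tab',tab(im,S)[:1],'dark',d,'->',np.median([a for a,b in d])+.08)
E
```

```text
h1 tab [(86, np.float64(0.0236), np.float64(0.1729))] dark [(-0.004, 45), (-0.004, 47), (-0.004, 43), (-0.004, 46)] -> 0.076
a1 tab [(52, np.float64(0.0294), np.float64(0.1523))] dark [(-0.012, 43), (-0.012, 42), (-0.012, 42), (-0.012, 47)] -> 0.068
a2 tab [(188, np.float64(0.0218), np.float64(0.0971))] dark [(-0.067, 25), (-0.0675, 29), (-0.067, 29), (-0.068, 26)] -> 0.012749999999999997
a3 tab [(250, np.float64(0.0215), np.float64(0.0315))] dark [(-0.133, 19), (-0.1335, 22), (-0.133, 21), (-0.134, 30)] -> -0.053250000000000006
a4 tab [(253, np.float64(0.0217), np.float64(0.0028))] dark [(-0.1645, 12), (-0.1645, 13), (-0.1645, 11), (-0.165, 26)] -> -0.0845
a5 tab [(253, np.float64(0.0215), np.float64(0.0018))] dark [(-0.1653, 10), (-0.1653, 15), (-0.1653, 11), (-0.1653, 23)] -> -0.0853
a6 tab [(241, np.float64(0.0213), np.float64(0.0408))] dark [(-0.1145, 45), (-0.123, 29), (-0.123, 21), (-0.1235, 19)] -> -0.043
a7 tab [(202, np.float64(0.0216), np.float64(0.1003))] dark [(-0.0615, 28), (-0.0615, 30), (-0.0615, 31), (-0.062, 32)] -> 0.018500000000000003
a8 tab [(115, np.float64(0.0241), np.float64(0.1665))] dark [(0.005, 33), (0.005, 40), (0.0055, 40), (0.005, 40)] -> 0.085
```

Emit:
send_rows:
  increments:
    - [[-0.017,0.155,-0.002,0],[-0.022,0.204,-0.003,0],[-0.025,0.228,-0.003,0]]

```text
clock: 12.05
tool_pos: [0.584, 0.135, 0.1974]
orientation: [180.0, 0.0, 6.3]
force: [-0.6, 0.2, 3.9]
opening: 0.0258
gripper_force: 30.0
```

```bash
cat > st.py <<'E'
from trk import *
S=ctrl.calibration('scene')
import json,os
def state(name):
    o=ctrl.get_obs(); im=snap('scene',name); g=cv2.cvtColor(im,cv2.COLOR_RGB2GRAY)
    tb=tab(im,S); pred=tb[0][2]-.0856 if tb else 0
    d=dark(g,S,pred-.079); yn=float(np.median([a for a,b in d]))+.079
    x,yr=rail(o['tool_pos']); t=o['clock']
    print('t %.2f x %.4f yr %.4f z %.4f yaw %.2f'%(t,x,yr,o['tool_pos'][2],o['orientation'][2]),'F',np.round(o['force'],2),'tab',tb[:1],'dark',d,'yn %.4f s %.4f'%(yn,yr-yn))
    return t,yr,yn
E
python3 - <<'E'
import json; h=json.load(open('hist.json')); h[-1][2]=.084; json.dump(h,open('hist.json','w'))
E
CH=3 python3 rep.py a9 0.1464 30 - auto
```

```text
t 12.05 x -0.0003 yr 0.1459 z 0.1974 yaw 6.26 F [-0.62  0.24  3.94] tab [(44, np.float64(0.0294), np.float64(0.1908))] dark [(0.0292, 49), (0.0287, 46), (0.0292, 46), (0.0292, 49)] yn 0.1082 s 0.0377
mean v since last 0.0569
v now 0.0260
cost 2.328440295390952e-05 end [-1.50822480e-07  1.68528889e-06  6.50991551e-07 -1.83611137e-06]
1 cmd 0.1400  inc x 0.004 y -0.032 | yr 0.141 yn 0.110 v -0.006 s 0.031
2 cmd 0.1328  inc x 0.007 y -0.068 | yr 0.134 yn 0.108 v -0.019 s 0.026
3 cmd 0.1246  inc x 0.012 y -0.109 | yr 0.125 yn 0.105 v -0.029 s 0.021
4 cmd 0.1154  inc x 0.017 y -0.154 | yr 0.116 yn 0.099 v -0.041 s 0.018
5 cmd 0.1056  inc x 0.022 y -0.203 | yr 0.107 yn 0.093 v -0.047 s 0.014
6 cmd 0.0955  inc x 0.028 y -0.253 | yr 0.097 yn 0.087 v -0.050 s 0.010
7 cmd 0.0855  inc x 0.033 y -0.303 | yr 0.086 yn 0.078 v -0.054 s 0.009
8 cmd 0.0757  inc x 0.039 y -0.351 | yr 0.077 yn 0.071 v -0.054 s 0.006
9 cmd 0.0664  inc x 0.044 y -0.397 | yr 0.067 yn 0.064 v -0.053 s 0.003
10 cmd 0.0577  inc x 0.049 y -0.441 | yr 0.059 yn 0.055 v -0.052 s 0.003
```

Emit:
send_rows:
  increments:
    - [[0.003,-0.03,0,0],[0.007,-0.065,0.002,0],[0.012,-0.105,0.004,0]]

```text
clock: 12.48
tool_pos: [0.5865, 0.113, 0.1984]
orientation: [180.0, -0.0, 6.2]
force: [0.2, 1.3, 3.8]
opening: 0.0255
gripper_force: 30.0
```

```bash
CH=4 python3 rep.py a10 0.1253 28 - auto
```

```text
t 12.47 x -0.0002 yr 0.1238 z 0.1984 yaw 6.23 F [0.2  1.27 3.84] tab [(77, np.float64(0.0277), np.float64(0.1824))] dark [(0.0208, 46), (0.0208, 46), (0.0208, 47), (0.0208, 45)] yn 0.0998 s 0.0240
mean v since last -0.0198
v now -0.0485
cost 1.4655669532166816e-05 end [-4.80729207e-08 -1.26252067e-06 -7.58091045e-07  1.21444775e-06]
1 cmd 0.1079  inc x 0.010 y -0.086 | yr 0.110 yn 0.090 v -0.064 s 0.020
2 cmd 0.0914  inc x 0.019 y -0.169 | yr 0.093 yn 0.081 v -0.070 s 0.012
3 cmd 0.0761  inc x 0.027 y -0.244 | yr 0.078 yn 0.072 v -0.071 s 0.005
4 cmd 0.0625  inc x 0.034 y -0.312 | yr 0.064 yn 0.064 v -0.068 s 0.000
5 cmd 0.0507  inc x 0.041 y -0.371 | yr 0.052 yn 0.052 v -0.064 s -0.000
6 cmd 0.0406  inc x 0.046 y -0.421 | yr 0.042 yn 0.044 v -0.060 s -0.003
7 cmd 0.0321  inc x 0.051 y -0.463 | yr 0.033 yn 0.037 v -0.054 s -0.004
8 cmd 0.0251  inc x 0.055 y -0.498 | yr 0.026 yn 0.031 v -0.048 s -0.005
9 cmd 0.0194  inc x 0.058 y -0.526 | yr 0.020 yn 0.023 v -0.040 s -0.003
10 cmd 0.0149  inc x 0.061 y -0.549 | yr 0.015 yn 0.019 v -0.035 s -0.003
```

Emit:
send_rows:
  increments:
    - [[0.01,-0.09,0.002,0],[0.019,-0.175,0.004,0],[0.028,-0.255,0.004,0],[0.036,-0.325,0.004,0]]

```text
clock: 13.02
tool_pos: [0.5937, 0.0477, 0.1991]
orientation: [180.0, -0.0, 6.2]
force: [0.4, 0.1, 4.0]
opening: 0.0256
gripper_force: 30.0
```

```bash
CH=4 python3 rep.py a11 0.0599 24 - auto
```

```text
t 13.03 x -0.0002 yr 0.0581 z 0.1991 yaw 6.22 F [0.44 0.12 4.02] tab [(185, np.float64(0.0212), np.float64(0.1388))] dark [(-0.0223, 33), (-0.0223, 39), (-0.0223, 35), (-0.0223, 41)] yn 0.0567 s 0.0014
mean v since last -0.0784
v now -0.0900
cost 5.2223790880042125e-05 end [-2.51758133e-06 -3.85983202e-06 -6.92420904e-06  1.34225069e-06]
1 cmd 0.0208  inc x 0.021 y -0.194 | yr 0.025 yn 0.041 v -0.084 s -0.017
2 cmd -0.0033  inc x 0.035 y -0.314 | yr -0.001 yn 0.032 v -0.065 s -0.033
3 cmd -0.0092  inc x 0.038 y -0.343 | yr -0.009 yn 0.026 v -0.041 s -0.034
4 cmd -0.0021  inc x 0.034 y -0.308 | yr -0.003 yn 0.022 v -0.020 s -0.025
5 cmd 0.0095  inc x 0.028 y -0.250 | yr 0.008 yn 0.020 v -0.000 s -0.012
6 cmd 0.0185  inc x 0.023 y -0.206 | yr 0.018 yn 0.021 v 0.002 s -0.003
7 cmd 0.0228  inc x 0.020 y -0.184 | yr 0.022 yn 0.021 v 0.001 s 0.001
8 cmd 0.0241  inc x 0.020 y -0.178 | yr 0.024 yn 0.021 v -0.001 s 0.003
9 cmd 0.0251  inc x 0.019 y -0.173 | yr 0.025 yn 0.021 v -0.002 s 0.004
10 cmd 0.0268  inc x 0.018 y -0.164 | yr 0.027 yn 0.020 v -0.003 s 0.006
```

Emit:
send_rows:
  increments:
    - [[0.016,-0.145,0,0],[0.024,-0.22,0,0],[0.029,-0.26,0,0]]

```text
clock: 13.45
tool_pos: [0.5995, -0.0039, 0.1991]
orientation: [180.0, -0.0, 6.2]
force: [-0.3, -0.2, 4.0]
opening: 0.0256
gripper_force: 30.0
```

```bash
sed -i 's/u=np.linspace(c0,0,N) if u0 is None/u=c0*np.exp(-np.arange(1,N+1)\/4) if u0 is None/' mpc.py; CH=4 python3 rep.py a12 0.0076 20 - auto
```

```text
t 13.45 x -0.0001 yr 0.0062 z 0.1991 yaw 6.20 F [-0.27 -0.21  4.02] tab [(205, np.float64(0.0215), np.float64(0.1))] dark [(-0.0631, 35), (-0.0646, 88), (-0.0646, 85), (-0.0631, 33)] yn 0.0151 s -0.0090
mean v since last -0.0978
v now -0.0922
cost 1.4451881216996767e-05 end [ 3.41433002e-06 -7.38461440e-06  2.71582073e-06  1.07989444e-05]
1 cmd -0.0091  inc x 0.009 y -0.083 | yr -0.007 yn -0.000 v -0.083 s -0.007
2 cmd -0.0242  inc x 0.017 y -0.158 | yr -0.023 yn -0.010 v -0.073 s -0.013
3 cmd -0.0366  inc x 0.024 y -0.220 | yr -0.035 yn -0.018 v -0.060 s -0.017
4 cmd -0.0462  inc x 0.030 y -0.267 | yr -0.045 yn -0.025 v -0.046 s -0.021
5 cmd -0.0526  inc x 0.033 y -0.299 | yr -0.052 yn -0.031 v -0.024 s -0.021
6 cmd -0.0557  inc x 0.035 y -0.315 | yr -0.055 yn -0.033 v -0.008 s -0.023
7 cmd -0.0554  inc x 0.035 y -0.313 | yr -0.055 yn -0.033 v 0.006 s -0.023
8 cmd -0.0518  inc x 0.033 y -0.295 | yr -0.052 yn -0.031 v 0.016 s -0.021
9 cmd -0.0451  inc x 0.029 y -0.262 | yr -0.046 yn -0.027 v 0.028 s -0.018
10 cmd -0.0360  inc x 0.024 y -0.217 | yr -0.037 yn -0.023 v 0.034 s -0.014
```

Emit:
send_rows:
  increments:
    - [[0.011,-0.1,0,0],[0.022,-0.195,0,0],[0.029,-0.258,0,0]]

```text
clock: 13.88
tool_pos: [0.6053, -0.0558, 0.199]
orientation: [180.0, 0.0, 6.2]
force: [-0.9, 0.5, 4.0]
opening: 0.0255
gripper_force: 30.0
```

```bash
CH=4 python3 rep.py a13 -0.0443 22 - auto
```

```text
t 13.88 x -0.0000 yr -0.0461 z 0.1990 yaw 6.23 F [-0.92  0.54  3.96] tab [(227, np.float64(0.0213), np.float64(0.0751))] dark [(-0.089, 38), (-0.089, 41), (-0.089, 42), (-0.089, 43)] yn -0.0100 s -0.0361
mean v since last -0.0592
v now -0.0319
cost 1.7321443920946218e-06 end [-1.10765568e-07 -9.36331800e-08 -2.56064164e-07 -1.71323881e-08]
1 cmd -0.0359  inc x -0.005 y 0.042 | yr -0.037 yn -0.013 v -0.003 s -0.024
2 cmd -0.0281  inc x -0.009 y 0.080 | yr -0.029 yn -0.012 v 0.008 s -0.017
3 cmd -0.0213  inc x -0.013 y 0.114 | yr -0.022 yn -0.011 v 0.012 s -0.011
4 cmd -0.0156  inc x -0.016 y 0.143 | yr -0.016 yn -0.009 v 0.014 s -0.007
5 cmd -0.0109  inc x -0.018 y 0.166 | yr -0.011 yn -0.007 v 0.015 s -0.005
6 cmd -0.0073  inc x -0.020 y 0.184 | yr -0.008 yn -0.005 v 0.014 s -0.003
7 cmd -0.0045  inc x -0.022 y 0.198 | yr -0.005 yn -0.003 v 0.012 s -0.002
8 cmd -0.0025  inc x -0.023 y 0.208 | yr -0.003 yn -0.002 v 0.009 s -0.001
9 cmd -0.0011  inc x -0.024 y 0.215 | yr -0.001 yn -0.001 v 0.006 s -0.001
10 cmd -0.0001  inc x -0.024 y 0.219 | yr -0.000 yn -0.000 v 0.003 s -0.000
```

Emit:
send_rows:
  increments:
    - [[-0.005,0.045,0,0],[-0.01,0.09,0,0],[-0.014,0.13,0,0]]

```text
clock: 14.3
tool_pos: [0.6023, -0.0274, 0.1991]
orientation: [-180.0, -0.0, 6.3]
force: [-0.6, -0.4, 3.4]
opening: 0.0254
gripper_force: 30.0
```

```bash
CH=4 python3 rep.py a14 -0.0181 18 - auto
```

```text
t 14.30 x 0.0001 yr -0.0175 z 0.1991 yaw 6.30 F [-0.61 -0.36  3.42] tab [(219, np.float64(0.0214), np.float64(0.0747))] dark [(-0.0794, 48), (-0.0904, 92), (-0.0899, 98), (-0.0794, 49)] yn -0.0057 s -0.0119
mean v since last 0.0102
v now 0.0303
cost 5.490273958461371e-06 end [-2.57795404e-06 -2.18563047e-06 -5.78632446e-06 -3.92323572e-07]
1 cmd -0.0042  inc x -0.008 y 0.069 | yr -0.006 yn 0.000 v 0.035 s -0.006
2 cmd 0.0076  inc x -0.014 y 0.128 | yr 0.006 yn 0.004 v 0.032 s 0.002
3 cmd 0.0165  inc x -0.019 y 0.172 | yr 0.016 yn 0.008 v 0.026 s 0.008
4 cmd 0.0222  inc x -0.022 y 0.200 | yr 0.022 yn 0.011 v 0.017 s 0.011
5 cmd 0.0249  inc x -0.024 y 0.214 | yr 0.025 yn 0.012 v 0.003 s 0.012
6 cmd 0.0250  inc x -0.024 y 0.214 | yr 0.025 yn 0.012 v -0.004 s 0.013
7 cmd 0.0230  inc x -0.023 y 0.204 | yr 0.023 yn 0.011 v -0.008 s 0.012
8 cmd 0.0194  inc x -0.021 y 0.187 | yr 0.020 yn 0.010 v -0.012 s 0.010
9 cmd 0.0149  inc x -0.018 y 0.164 | yr 0.015 yn 0.008 v -0.015 s 0.008
10 cmd 0.0100  inc x -0.015 y 0.140 | yr 0.011 yn 0.006 v -0.015 s 0.005
```

Run:
```python
from st import *
for n in ('a12','a13','a14'):
  g=cv2.imread(f'pics/{n}.png',0); ys=np.arange(-.115,-.05,.0025); print(n)
  for X in (-.01,0,.01,.02,.04): print(X,prof(g,S,X,ys).astype(int).tolist())
  im=cv2.cvtColor(cv2.imread(f'pics/{n}.png'),cv2.COLOR_BGR2RGB);hsv=cv2.cvtColor(im,cv2.COLOR_RGB2HSV); m=cv2.inRange(hsv,(4,150,60),(18,255,255)); w=np.argwhere(m[200:400,300:480])+[200,300]; w=w[(w[:,1]>300)]; print('tab rows/cols',w.min(0),w.max(0))
```

```text
a12
-0.01 [245, 247, 245, 246, 244, 188, 155, 158, 158, 160, 158, 159, 158, 158, 156, 159, 146, 133, 133, 135, 120, 96, 210, 179, 126, 134]
0 [246, 245, 245, 246, 244, 166, 157, 157, 159, 160, 158, 158, 157, 159, 158, 156, 155, 234, 205, 139, 118, 95, 212, 172, 131, 136]
0.01 [247, 247, 247, 247, 244, 185, 161, 161, 161, 161, 161, 163, 161, 161, 161, 161, 165, 241, 218, 137, 125, 100, 211, 194, 128, 133]
0.02 [247, 248, 247, 248, 251, 187, 163, 165, 164, 165, 162, 163, 164, 165, 164, 163, 167, 240, 212, 143, 123, 98, 180, 144, 124, 128]
0.04 [223, 225, 215, 176, 238, 164, 160, 163, 159, 161, 161, 161, 159, 160, 160, 159, 160, 145, 132, 134, 123, 99, 228, 190, 140, 142]
tab rows/cols [214 314] [399 479]
a13
-0.01 [179, 179, 180, 178, 179, 180, 161, 154, 154, 155, 116, 126, 149, 148, 149, 134, 146, 189, 195, 195, 190, 173, 137, 31, 27, 31]
0 [253, 251, 228, 178, 180, 180, 162, 154, 154, 153, 114, 131, 154, 156, 156, 139, 143, 189, 193, 194, 194, 179, 142, 37, 28, 32]
0.01 [201, 180, 183, 183, 183, 183, 162, 158, 159, 157, 115, 127, 152, 150, 152, 136, 142, 189, 194, 194, 193, 173, 144,
[... 318 characters left out ...]
4
-0.01 [167, 164, 166, 166, 166, 167, 148, 142, 143, 143, 107, 161, 201, 145, 137, 118, 172, 207, 182, 181, 177, 162, 121, 27, 25, 29]
0 [168, 167, 169, 166, 167, 165, 162, 229, 189, 140, 106, 174, 200, 139, 144, 123, 165, 178, 179, 183, 181, 157, 126, 26, 27, 27]
0.01 [172, 169, 170, 170, 169, 170, 164, 248, 241, 145, 108, 162, 218, 140, 141, 122, 138, 177, 181, 181, 177, 160, 124, 23, 27, 29]
0.02 [169, 171, 172, 172, 169, 171, 186, 243, 218, 145, 106, 152, 179, 130, 136, 118, 135, 179, 154, 139, 137, 123, 94, 25, 27, 27]
0.04 [170, 170, 169, 168, 168, 169, 169, 152, 142, 146, 109, 171, 218, 145, 144, 123, 175, 253, 253, 225, 178, 176, 177, 177, 178, 178]
tab rows/cols [234 301] [399 479]
```

```bash
python3 - <<'E'
s=open('trk.py').read()
s=s.replace("i=sc.argmax(); out.append((round(float(ys[i]),4),int(sc[i])))","sc2=np.where(sc>10,-q,-1e9); i=sc2.argmax(); out.append((round(float(ys[i]),4),int(q[i])))").replace("def dark(g,C,pred,win=.02)","def dark(g,C,pred,win=.022)")
open('trk.py','w').write(s)
import json; h=json.load(open('hist.json')); h[-1][2]=-.0108; h[-2][2]=-.0105; json.dump(h,open('hist.json','w'))
E
python3 - <<'E'
from st import *
for n,yn in (('a12',.0165),('a13',-.0105),('a14',-.0108),('a9',.108),('a5',-.086),('h1',.075)):
    g=cv2.imread(f'pics/{n}.png',0); print(n,dark(g,S,yn+.002-.079))
from mpc import *
u,o,c=plan(-.0175,-.0181,-.0108,.016,16,P=[6.2],chunk=4); print(c,o[-1],o[:,3].max()); show(u[:10],o[:10],-.0181)
E
```

```text
a12 [(-0.0635, 100), (-0.0635, 99), (-0.063, 100), (-0.063, 100)]
a13 [(-0.089, 110), (-0.089, 112), (-0.089, 109), (-0.089, 111)]
a14 [(-0.0893, 106), (-0.0893, 109), (-0.0893, 107), (-0.0893, 107)]
a9 [(0.029, 80), (0.029, 80), (0.0295, 81), (0.029, 81)]
a5 [(-0.1495, 22), (-0.165, 125), (-0.165, 125), (-0.165, 130)]
h1 [(-0.004, 81), (-0.004, 80), (-0.004, 82), (-0.004, 82)]
5.806697469813666e-07 [-1.24993712e-07 -9.90583137e-08 -3.95188156e-07 -2.59353982e-08] 0.0013522356268181523
1 cmd -0.0130  inc x -0.003 y 0.026 | yr -0.013 yn -0.008 v 0.017 s -0.006
2 cmd -0.0084  inc x -0.005 y 0.048 | yr -0.009 yn -0.006 v 0.016 s -0.003
3 cmd -0.0047  inc x -0.007 y 0.067 | yr -0.005 yn -0.004 v 0.014 s -0.001
4 cmd -0.0020  inc x -0.009 y 0.080 | yr -0.002 yn -0.002 v 0.011 s 0.000
5 cmd -0.0001  inc x -0.010 y 0.089 | yr -0.000 yn -0.001 v 0.007 s 0.000
6 cmd 0.0010  inc x -0.010 y 0.095 | yr 0.001 yn -0.000 v 0.004 s 0.001
7 cmd 0.0016  inc x -0.011 y 0.098 | yr 0.001 yn 0.000 v 0.001 s 0.001
8 cmd 0.0016  inc x -0.011 y 0.098 | yr 0.002 yn 0.000 v -0.000 s 0.001
9 cmd 0.0014  inc x -0.011 y 0.097 | yr 0.001 yn 0.000 v -0.001 s 0.001
10 cmd 0.0010  inc x -0.010 y 0.095 | yr 0.001 yn 0.000 v -0.001 s 0.001
```

Emit:
send_rows:
  increments:
    - [[-0.003,0.026,0.001,0],[-0.005,0.048,0.002,0],[-0.007,0.067,0.002,0]]

```text
clock: 14.72
tool_pos: [0.6009, -0.0148, 0.1995]
orientation: [-180.0, 0.0, 6.3]
force: [0.2, 0.0, 3.1]
opening: 0.0258
gripper_force: 30.0
```

```bash
CH=4 python3 rep.py a15 -0.0046 16 - auto
```

```text
t 14.72 x 0.0001 yr -0.0048 z 0.1995 yaw 6.26 F [0.25 0.   3.12] tab [(213, np.float64(0.0216), np.float64(0.0897))] dark [(-0.0744, 100), (-0.0744, 99), (-0.0739, 100), (-0.0739, 101)] yn 0.0049 s -0.0097
mean v since last 0.0368
v now 0.0456
cost 1.87645641312367e-05 end [-3.71714143e-06 -3.01372265e-06 -9.67149775e-06 -7.03418772e-07]
1 cmd 0.0170  inc x -0.012 y 0.108 | yr 0.015 yn 0.013 v 0.046 s 0.002
2 cmd 0.0342  inc x -0.021 y 0.193 | yr 0.032 yn 0.018 v 0.038 s 0.014
3 cmd 0.0449  inc x -0.027 y 0.246 | yr 0.044 yn 0.022 v 0.024 s 0.022
4 cmd 0.0490  inc x -0.029 y 0.266 | yr 0.049 yn 0.024 v 0.006 s 0.025
5 cmd 0.0469  inc x -0.028 y 0.256 | yr 0.047 yn 0.023 v -0.012 s 0.024
6 cmd 0.0400  inc x -0.024 y 0.222 | yr 0.041 yn 0.021 v -0.022 s 0.020
7 cmd 0.0301  inc x -0.019 y 0.172 | yr 0.031 yn 0.018 v -0.028 s 0.013
8 cmd 0.0188  inc x -0.013 y 0.116 | yr 0.020 yn 0.014 v -0.030 s 0.006
9 cmd 0.0082  inc x -0.007 y 0.064 | yr 0.009 yn 0.009 v -0.029 s 0.001
10 cmd -0.0003  inc x -0.002 y 0.022 | yr 0.001 yn 0.005 v -0.025 s -0.005
```

```bash
cat > fit2.py <<'E'
import numpy as np
from scipy.optimize import least_squares
# (t, yn, yr meas), commands y-increments of the call preceding next node
N=[('a2',9.07,.012,[-.29,-.49,-.615]),('a3',9.495,-.0543,[-.166,-.206]),('a4',9.795,-.0855,[-.025,-.025,-.005]),('a5',10.22,-.0863,[.145,.28,.395]),('a6',10.645,-.044,[.175,.31,.4]),('a7',11.07,.0175,[.165,.285,.355,.38]),('a8',11.62,.084,[.155,.204,.228]),('a9',12.045,.108,[-.03,-.065,-.105]),('a10',12.47,.0998,[-.09,-.175,-.255,-.325]),('a11',13.02,.0567,[-.145,-.22,-.26]),('a12',13.45,.0158,[-.1,-.195,-.258]),('a13',13.875,-.010,[.045,.09,.13]),('a14',14.3,-.0103,[.026,.048,.067]),('a15',14.725,.0049,[])]
c=.0303; segs=[]
for n,t,y,inc in N:
    u=[c]*4; base=c
    for q in inc:
        e=base+q*.2/.9939; u+=list(c+(e-c)*np.arange(1,11)/10); c=e
    segs.append(u)
def run(p):
    k,b,lag,fr=p[:4]; v=p[4:]; r=[]; yr=.0285; yh=[]
    for i in range(len(N)-1):
        y=N[i][2]; w=v[i]
        for u in segs[i]:
            yr+=(u-yr)*min(1,.0125/lag); a=-k*(yr-y-b)-fr*np.tanh(w/.003); w+=a*.0125; y+=w*.0125
        r+=[(y-N[i+1][2])/.0015,(w-v[i+1])/.006]
    return np.array(r+[(k-4)/1.5,b/.005,(lag-.03)/.02,(fr-.022)/.008])
v0=[-.14,-.12,-.06,.05,.12,.14,.09,.02,-.04,-.09,-.09,-.03,.015,.04]
q=least_squares(run,[4.5,0,.03,.02]+v0,bounds=([1,-.03,.0125,0]+[-1]*14,[9,.03,.2,.06]+[1]*14))
print('k %.2f b %.4f lag %.3f fr %.3f'%tuple(q.x[:4]),'v',np.round(q.x[4:],3),'cost',q.cost)
E
python3 fit2.py
```

```text
k 5.61 b 0.0005 lag 0.048 fr 0.018 v [-0.155 -0.137 -0.063  0.052  0.132  0.139  0.089  0.021 -0.052 -0.097
 -0.079 -0.033  0.026  0.041] cost 3.548026192063032
```

```bash
sed -i 's/^M=3.2; LAG=.025/M=2.71; LAG=.048/; s/o\[:,3\]-.033)/o[:,3]-.025)/' mpc.py
sed -i 's/"P=\[6.4\]"//; s/-4.74\*T/-5.6*T/' rep.py
# fit2 as module: extra nodes from extra.json
python3 - <<'E'
s=open('fit2.py').read()
s=s.replace("c=.0303; segs","import json,os\nif os.path.exists('extra.json'):\n    for inc,node in json.load(open('extra.json')):\n        N[-1]=N[-1][:3]+(inc,); N.append(tuple(node)+([],))\nc=.0303; segs")
s=s.replace(",.04]\n",",.04]+[0]*(len(N)-14)\n").replace("[-1]*14","[-1]*len(N)").replace("[1]*14","[1]*len(N)")
s=s.replace("print('k","VN=q.x[-1]; CN=c\nprint('k").replace("np.round(q.x[4:],3)","np.round(q.x[-4:],3)")
open('fit2.py','w').write(s)
open('go.py','w').write('''import sys,json,os
from st import *
# go.py name N "inc list of last call"
n,Nr=sys.argv[1],int(sys.argv[2]); inc=json.loads(sys.argv[3])
if inc is not None:
    t,yr,yn=state(n); x=json.load(open('extra.json')) if os.path.exists('extra.json') else []
    x.append((inc,(n,float(t),yn))); json.dump(x,open('extra.json','w'))
else: yr,yn=-.0048,.0049
import fit2; from mpc import *
c0=fit2.CN; yt=float(sys.argv[4]) if len(sys.argv)>4 else 0.
b=None
for g in (1,2,4,8):
    u0=yn+(c0-yn)*np.exp(-np.arange(1,Nr+1)/g); r=plan(yr,c0,yn,fit2.VN,Nr,P=[6.4],chunk=3,u0=u0,yt=yt)
    if b is None or r[2]<b[2]: b=r
u,o,c=b; print('c0 %.4f cost'%c0,c,'end',np.round(o[-1],4),'yn range',o[:,1].min(),o[:,1].max()); show(u[:8],o[:8],c0)
''')
E
python3 go.py x 18 null
```

```text
k 5.61 b 0.0005 lag 0.048 fr 0.018 v [-0.079 -0.033  0.026  0.041] cost 3.548026192063032
c0 -0.0047 cost 1.0976538875570747e-05 end [-0. -0.  0. -0.] yn range -2.2908997272827166e-06 0.026077373999912137
1 cmd 0.0128  inc x -0.010 y 0.087 | yr 0.008 yn 0.013 v 0.045 s -0.004
2 cmd 0.0272  inc x -0.018 y 0.159 | yr 0.023 yn 0.018 v 0.040 s 0.005
3 cmd 0.0372  inc x -0.023 y 0.208 | yr 0.034 yn 0.022 v 0.030 s 0.012
4 cmd 0.0425  inc x -0.026 y 0.234 | yr 0.041 yn 0.026 v 0.011 s 0.015
5 cmd 0.0435  inc x -0.026 y 0.239 | yr 0.043 yn 0.026 v -0.003 s 0.017
6 cmd 0.0409  inc x -0.025 y 0.226 | yr 0.042 yn 0.025 v -0.011 s 0.016
7 cmd 0.0355  inc x -0.022 y 0.200 | yr 0.037 yn 0.022 v -0.021 s 0.015
8 cmd 0.0282  inc x -0.018 y 0.164 | yr 0.030 yn 0.019 v -0.026 s 0.011
```

Emit:
send_rows:
  increments:
    - [[-0.01,0.09,0,0],[-0.018,0.16,0,0],[-0.023,0.208,0,0]]

```text
clock: 15.15
tool_pos: [0.5962, 0.0277, 0.1995]
orientation: [-180.0, -0.0, 6.3]
force: [-1.9, -0.5, 3.3]
opening: 0.0259
gripper_force: 30.0
```

```bash
python3 go.py a16 18 "[0.09,0.16,0.208]"
```

```text
t 15.15 x 0.0001 yr 0.0379 z 0.1995 yaw 6.30 F [-1.9  -0.54  3.33] tab [(195, np.float64(0.0214), np.float64(0.1092))] dark [(-0.0534, 87), (-0.0534, 88), (-0.0534, 90), (-0.0534, 88)] yn 0.0256 s 0.0123
k 5.61 b 0.0006 lag 0.047 fr 0.017 v [-0.033  0.027  0.045  0.042] cost 3.654344516920271
c0 0.0371 cost 6.123645479126272e-06 end [-0. -0.  0. -0.] yn range -2.0727304270773646e-06 0.03483448635229758
1 cmd 0.0437  inc x -0.004 y 0.033 | yr 0.042 yn 0.031 v 0.027 s 0.010
2 cmd 0.0485  inc x -0.006 y 0.056 | yr 0.047 yn 0.034 v 0.014 s 0.013
3 cmd 0.0506  inc x -0.007 y 0.067 | yr 0.050 yn 0.035 v 0.001 s 0.015
4 cmd 0.0498  inc x -0.007 y 0.063 | yr 0.050 yn 0.034 v -0.011 s 0.016
5 cmd 0.0463  inc x -0.005 y 0.046 | yr 0.047 yn 0.032 v -0.018 s 0.015
6 cmd 0.0407  inc x -0.002 y 0.018 | yr 0.042 yn 0.029 v -0.024 s 0.013
7 cmd 0.0335  inc x 0.002 y -0.018 | yr 0.035 yn 0.024 v -0.031 s 0.011
8 cmd 0.0256  inc x 0.006 y -0.057 | yr 0.028 yn 0.020 v -0.033 s 0.007
```

Emit:
send_rows:
  increments:
    - [[-0.004,0.035,0,0],[-0.006,0.058,0,0],[-0.007,0.067,0,0]]

```text
clock: 15.58
tool_pos: [0.5949, 0.0401, 0.1994]
orientation: [-180.0, 0.0, 6.3]
force: [-1.5, 0.3, 4.0]
opening: 0.0256
gripper_force: 30.0
```

```bash
python3 go.py a17 20 "[0.035,0.058,0.067]"
```

```text
t 15.57 x 0.0002 yr 0.0504 z 0.1994 yaw 6.26 F [-1.46  0.26  4.05] tab [(196, np.float64(0.0212), np.float64(0.125))] dark [(-0.0376, 85), (-0.0376, 85), (-0.0371, 86), (-0.0376, 86)] yn 0.0414 s 0.0090
k 5.59 b 0.0008 lag 0.047 fr 0.016 v [0.026 0.046 0.05  0.022] cost 4.293908361444902
c0 0.0506 cost 5.88010466476053e-06 end [-0. -0. -0.  0.] yn range -4.804547651182088e-06 0.044368519180952096
1 cmd 0.0540  inc x -0.002 y 0.017 | yr 0.053 yn 0.044 v 0.009 s 0.009
2 cmd 0.0563  inc x -0.003 y 0.028 | yr 0.056 yn 0.044 v -0.001 s 0.011
3 cmd 0.0568  inc x -0.003 y 0.031 | yr 0.057 yn 0.044 v -0.007 s 0.013
4 cmd 0.0553  inc x -0.003 y 0.023 | yr 0.056 yn 0.042 v -0.015 s 0.014
5 cmd 0.0519  inc x -0.001 y 0.007 | yr 0.053 yn 0.040 v -0.020 s 0.013
6 cmd 0.0471  inc x 0.002 y -0.018 | yr 0.048 yn 0.037 v -0.025 s 0.012
7 cmd 0.0411  inc x 0.005 y -0.048 | yr 0.043 yn 0.032 v -0.031 s 0.011
8 cmd 0.0343  inc x 0.009 y -0.081 | yr 0.036 yn 0.028 v -0.034 s 0.008
```

Emit:
send_rows:
  increments:
    - [[-0.003,0.025,0,0],[-0.004,0.035,0,0],[-0.004,0.035,0,0]]

```text
clock: 16.0
tool_pos: [0.5942, 0.047, 0.1994]
orientation: [-180.0, 0.0, 6.3]
force: [-0.9, -0.2, 3.7]
opening: 0.0261
gripper_force: 30.0
```

```bash
python3 go.py a18 20 "[0.025,0.035,0.035]"
```

```text
t 16.00 x 0.0002 yr 0.0574 z 0.1994 yaw 6.26 F [-0.92 -0.23  3.75] tab [(196, np.float64(0.0213), np.float64(0.1302))] dark [(-0.0319, 87), (-0.0319, 83), (-0.0324, 86), (-0.0319, 85)] yn 0.0471 s 0.0103
k 5.57 b 0.0009 lag 0.046 fr 0.015 v [ 0.046  0.05   0.026 -0.001] cost 4.448545243438829
c0 0.0577 cost 4.606542926687928e-06 end [-0. -0. -0. -0.] yn range -2.1682742457008445e-06 0.04633262611622568
1 cmd 0.0577  inc x -0.000 y 0.000 | yr 0.058 yn 0.046 v -0.007 s 0.011
2 cmd 0.0567  inc x 0.001 y -0.005 | yr 0.057 yn 0.045 v -0.012 s 0.012
3 cmd 0.0544  inc x 0.002 y -0.016 | yr 0.055 yn 0.043 v -0.016 s 0.012
4 cmd 0.0508  inc x 0.004 y -0.034 | yr 0.052 yn 0.040 v -0.022 s 0.012
5 cmd 0.0460  inc x 0.006 y -0.058 | yr 0.047 yn 0.037 v -0.026 s 0.010
6 cmd 0.0404  inc x 0.009 y -0.086 | yr 0.042 yn 0.033 v -0.029 s 0.009
7 cmd 0.0343  inc x 0.013 y -0.116 | yr 0.036 yn 0.028 v -0.032 s 0.008
8 cmd 0.0280  inc x 0.016 y -0.148 | yr 0.030 yn 0.024 v -0.033 s 0.006
```

Nest momentarily at rest at +47 mm, so now a gentle glide back. 4 rows.

Emit:
send_rows:
  increments:
    - [[0,0,0,0],[0.001,-0.006,0,0],[0.002,-0.018,0,0],[0.004,-0.038,0,0]]

```text
clock: 16.55
tool_pos: [0.595, 0.0391, 0.1995]
orientation: [-180.0, -0.0, 6.3]
force: [-0.2, 0.0, 4.5]
opening: 0.0253
gripper_force: 30.0
```

```bash
python3 go.py a19 18 "[0,-0.006,-0.018,-0.038]"
```

```text
t 16.55 x 0.0002 yr 0.0494 z 0.1995 yaw 6.26 F [-0.17  0.02  4.52] tab [(196, np.float64(0.0211), np.float64(0.1272))] dark [(-0.0349, 87), (-0.0349, 86), (-0.0349, 87), (-0.0349, 86)] yn 0.0441 s 0.0053
k 5.54 b 0.0011 lag 0.045 fr 0.014 v [ 0.05   0.027  0.006 -0.015] cost 5.021282142625181
c0 0.0500 cost 3.4588205842703335e-06 end [-0. -0.  0. -0.] yn range -1.296695876948564e-06 0.0413328462679507
1 cmd 0.0494  inc x 0.000 y -0.003 | yr 0.050 yn 0.041 v -0.017 s 0.008
2 cmd 0.0478  inc x 0.001 y -0.011 | yr 0.048 yn 0.039 v -0.019 s 0.009
3 cmd 0.0450  inc x 0.003 y -0.025 | yr 0.046 yn 0.037 v -0.022 s 0.009
4 cmd 0.0410  inc x 0.005 y -0.045 | yr 0.042 yn 0.032 v -0.026 s 0.010
5 cmd 0.0360  inc x 0.008 y -0.070 | yr 0.037 yn 0.029 v -0.028 s 0.008
6 cmd 0.0304  inc x 0.011 y -0.098 | yr 0.032 yn 0.025 v -0.029 s 0.007
7 cmd 0.0244  inc x 0.014 y -0.127 | yr 0.026 yn 0.020 v -0.030 s 0.006
8 cmd 0.0184  inc x 0.017 y -0.157 | yr 0.020 yn 0.016 v -0.030 s 0.004
```

Emit:
send_rows:
  increments:
    - [[0,-0.003,0,0],[0.001,-0.01,0,0],[0.003,-0.024,0,0],[0.005,-0.044,0,0]]

```text
clock: 17.1
tool_pos: [0.596, 0.0303, 0.1994]
orientation: [180.0, 0.0, 6.3]
force: [-0.2, -0.2, 4.2]
opening: 0.0261
gripper_force: 30.0
```

```bash
python3 go.py a20 18 "[-0.003,-0.01,-0.024,-0.044]"
```

```text
t 17.10 x 0.0001 yr 0.0406 z 0.1994 yaw 6.27 F [-0.2  -0.15  4.23] tab [(195, np.float64(0.0213), np.float64(0.1198))] dark [(-0.0428, 88), (-0.0428, 86), (-0.0428, 86), (-0.0428, 89)] yn 0.0362 s 0.0044
k 5.52 b 0.0013 lag 0.046 fr 0.016 v [ 0.027  0.007 -0.01  -0.019] cost 5.289211788597566
c0 0.0412 cost 1.767996241047919e-06 end [-0. -0.  0. -0.] yn range -7.278895598555235e-07 0.03278531441694285
1 cmd 0.0389  inc x 0.001 y -0.011 | yr 0.039 yn 0.033 v -0.020 s 0.007
2 cmd 0.0362  inc x 0.003 y -0.025 | yr 0.037 yn 0.030 v -0.021 s 0.007
3 cmd 0.0331  inc x 0.004 y -0.040 | yr 0.034 yn 0.028 v -0.021 s 0.006
4 cmd 0.0295  inc x 0.006 y -0.058 | yr 0.030 yn 0.024 v -0.023 s 0.007
5 cmd 0.0256  inc x 0.009 y -0.077 | yr 0.027 yn 0.021 v -0.023 s 0.006
6 cmd 0.0216  inc x 0.011 y -0.097 | yr 0.023 yn 0.018 v -0.023 s 0.005
7 cmd 0.0175  inc x 0.013 y -0.118 | yr 0.019 yn 0.014 v -0.023 s 0.005
8 cmd 0.0136  inc x 0.015 y -0.137 | yr 0.015 yn 0.011 v -0.022 s 0.004
```

Emit:
send_rows:
  increments:
    - [[0.001,-0.01,0,0],[0.003,-0.023,0,0],[0.004,-0.038,0,0],[0.006,-0.055,0,0],[0.008,-0.074,0,0]]

```text
clock: 17.77
tool_pos: [0.5977, 0.0154, 0.1995]
orientation: [-180.0, -0.0, 6.3]
force: [-0.1, -0.0, 3.7]
opening: 0.0256
gripper_force: 30.0
```

```bash
python3 go.py a21 14 "[-0.01,-0.023,-0.038,-0.055,-0.074]"
```

```text
t 17.77 x 0.0002 yr 0.0256 z 0.1995 yaw 6.26 F [-0.15 -0.01  3.7 ] tab [(203, np.float64(0.0216), np.float64(0.1049))] dark [(-0.0577, 90), (-0.0577, 89), (-0.0577, 90), (-0.0582, 89)] yn 0.0213 s 0.0043
k 5.52 b 0.0014 lag 0.046 fr 0.016 v [ 0.007 -0.01  -0.018 -0.026] cost 5.3029556703789344
c0 0.0263 cost 4.353204388471461e-06 end [-0. -0. -0.  0.] yn range -7.90729397625451e-06 0.016787543768438763
1 cmd 0.0173  inc x 0.005 y -0.044 | yr 0.020 yn 0.017 v -0.025 s 0.003
2 cmd 0.0115  inc x 0.008 y -0.074 | yr 0.013 yn 0.014 v -0.022 s -0.001
3 cmd 0.0096  inc x 0.009 y -0.083 | yr 0.010 yn 0.011 v -0.017 s -0.001
4 cmd 0.0108  inc x 0.008 y -0.077 | yr 0.010 yn 0.009 v -0.012 s 0.002
5 cmd 0.0126  inc x 0.008 y -0.068 | yr 0.012 yn 0.008 v -0.011 s 0.005
6 cmd 0.0126  inc x 0.008 y -0.068 | yr 0.013 yn 0.006 v -0.011 s 0.006
7 cmd 0.0098  inc x 0.009 y -0.082 | yr 0.011 yn 0.004 v -0.012 s 0.006
8 cmd 0.0049  inc x 0.012 y -0.106 | yr 0.006 yn 0.003 v -0.012 s 0.004
```

Emit:
send_rows:
  increments:
    - [[0.004,-0.041,0,0],[0.007,-0.061,0,0],[0.008,-0.073,0,0],[0.009,-0.084,0,0]]

```text
clock: 18.32
tool_pos: [0.5994, -0.0013, 0.1994]
orientation: [180.0, 0.0, 6.2]
force: [-0.9, -0.3, 3.3]
opening: 0.0257
gripper_force: 30.0
```

```bash
python3 go.py a22 12 "[-0.041,-0.061,-0.073,-0.084]"
```

```text
t 18.32 x 0.0001 yr 0.0087 z 0.1994 yaw 6.25 F [-0.88 -0.3   3.28] tab [(214, np.float64(0.0215), np.float64(0.0892))] dark [(-0.0739, 93), (-0.0744, 94), (-0.0739, 93), (-0.0739, 93)] yn 0.0051 s 0.0036
k 5.52 b 0.0013 lag 0.046 fr 0.015 v [-0.01  -0.018 -0.029 -0.028] cost 5.396165557908765
c0 0.0094 cost 5.678170627830016e-06 end [ 0.  0. -0.  0.] yn range -0.004618704903487034 0.00029229471879669514
1 cmd -0.0031  inc x 0.007 y -0.062 | yr 0.000 yn 0.000 v -0.026 s -0.000
2 cmd -0.0120  inc x 0.012 y -0.106 | yr -0.009 yn -0.003 v -0.020 s -0.007
3 cmd -0.0163  inc x 0.014 y -0.128 | yr -0.015 yn -0.004 v -0.009 s -0.011
4 cmd -0.0161  inc x 0.014 y -0.126 | yr -0.016 yn -0.005 v 0.003 s -0.011
5 cmd -0.0125  inc x 0.012 y -0.109 | yr -0.013 yn -0.004 v 0.007 s -0.010
6 cmd -0.0073  inc x 0.009 y -0.083 | yr -0.009 yn -0.003 v 0.009 s -0.006
7 cmd -0.0024  inc x 0.006 y -0.059 | yr -0.004 yn -0.001 v 0.008 s -0.002
8 cmd 0.0007  inc x 0.005 y -0.043 | yr -0.000 yn -0.000 v 0.005 s 0.000
```

Emit:
send_rows:
  increments:
    - [[0.007,-0.066,0,0],[0.012,-0.11,0,0],[0.014,-0.128,0,0]]

```text
clock: 18.75
tool_pos: [0.6023, -0.0275, 0.1994]
orientation: [180.0, -0.0, 6.2]
force: [-0.5, 0.3, 3.7]
opening: 0.0256
gripper_force: 30.0
```

```bash
python3 go.py a23 12 "[-0.066,-0.11,-0.128]"
```

```text
t 18.75 x 0.0001 yr -0.0177 z 0.1994 yaw 6.21 F [-0.52  0.25  3.66] tab [(217, np.float64(0.0214), np.float64(0.0821))] dark [(-0.082, 102), (-0.0815, 100), (-0.0815, 97), (-0.0815, 96)] yn -0.0025 s -0.0152
k 5.52 b 0.0014 lag 0.046 fr 0.016 v [-0.018 -0.029 -0.024 -0.005] cost 5.566115612693379
c0 -0.0164 cost 8.482290950677978e-07 end [-0. -0. -0. -0.] yn range -0.002139534126579515 0.0002771665252289722
1 cmd -0.0101  inc x -0.003 y 0.031 | yr -0.012 yn -0.002 v 0.006 s -0.010
2 cmd -0.0049  inc x -0.006 y 0.057 | yr -0.006 yn -0.001 v 0.007 s -0.005
3 cmd -0.0013  inc x -0.008 y 0.075 | yr -0.002 yn -0.000 v 0.006 s -0.002
4 cmd 0.0009  inc x -0.009 y 0.086 | yr 0.000 yn 0.000 v 0.002 s 0.000
5 cmd 0.0018  inc x -0.010 y 0.090 | yr 0.001 yn 0.000 v 0.000 s 0.001
6 cmd 0.0017  inc x -0.010 y 0.090 | yr 0.002 yn 0.000 v -0.001 s 0.001
7 cmd 0.0011  inc x -0.010 y 0.087 | yr 0.001 yn 0.000 v -0.001 s 0.001
8 cmd 0.0003  inc x -0.009 y 0.083 | yr 0.001 yn 0.000 v -0.000 s 0.000
```

Emit:
send_rows:
  increments:
    - [[-0.004,0.036,0,0],[-0.007,0.064,0,0],[-0.009,0.078,0,0]]

```text
clock: 19.18
tool_pos: [0.6004, -0.0103, 0.1995]
orientation: [-180.0, -0.0, 6.3]
force: [0.5, -0.0, 4.1]
opening: 0.0259
gripper_force: 30.0
```

```bash
python3 go.py a24 12 "[0.036,0.064,0.078]"
```

```text
t 19.18 x 0.0000 yr -0.0003 z 0.1995 yaw 6.30 F [ 0.46 -0.04  4.14] tab [(213, np.float64(0.0215), np.float64(0.0858))] dark [(-0.0778, 94), (-0.0778, 92), (-0.0778, 93), (-0.0778, 93)] yn 0.0012 s -0.0015
k 5.53 b 0.0014 lag 0.046 fr 0.016 v [-0.029 -0.024 -0.003  0.013] cost 5.607916907686472
c0 -0.0007 cost 1.5398877629503455e-06 end [-0. -0.  0. -0.] yn range -1.2562825544557532e-06 0.003948478987062047
1 cmd 0.0049  inc x -0.003 y 0.028 | yr 0.003 yn 0.003 v 0.009 s 0.000
2 cmd 0.0091  inc x -0.005 y 0.049 | yr 0.008 yn 0.004 v 0.004 s 0.004
3 cmd 0.0112  inc x -0.007 y 0.059 | yr 0.011 yn 0.004 v -0.001 s 0.007
4 cmd 0.0110  inc x -0.006 y 0.058 | yr 0.011 yn 0.003 v -0.005 s 0.008
5 cmd 0.0089  inc x -0.005 y 0.048 | yr 0.009 yn 0.003 v -0.006 s 0.007
6 cmd 0.0057  inc x -0.004 y 0.032 | yr 0.007 yn 0.002 v -0.007 s 0.005
7 cmd 0.0025  inc x -0.002 y 0.016 | yr 0.003 yn 0.001 v -0.005 s 0.003
8 cmd 0.0001  inc x -0.000 y 0.004 | yr 0.001 yn 0.000 v -0.003 s 0.001
```

Emit:
send_rows:
  increments:
    - [[-0.004,0.038,0,0],[-0.005,0.048,0,0],[-0.004,0.034,0,0]]

```text
clock: 19.6
tool_pos: [0.5996, -0.004, 0.1995]
orientation: [-180.0, -0.0, 6.3]
force: [-0.1, 1.1, 3.9]
opening: 0.0258
gripper_force: 30.0
```

```bash
python3 go.py a25 12 "[0.038,0.048,0.034]"
```

```text
t 19.60 x -0.0000 yr 0.0061 z 0.1995 yaw 6.29 F [-0.06  1.1   3.95] tab [(210, np.float64(0.0216), np.float64(0.0937))] dark [(-0.0699, 92), (-0.0694, 90), (-0.0694, 89), (-0.0699, 90)] yn 0.0093 s -0.0033
k 5.53 b 0.0015 lag 0.045 fr 0.015 v [-0.024 -0.002  0.019  0.016] cost 5.99813522373095
c0 0.0062 cost 1.160959106658057e-05 end [-0. -0.  0. -0.] yn range -4.039266487360604e-06 0.012896039393018303
1 cmd 0.0191  inc x -0.007 y 0.064 | yr 0.016 yn 0.012 v 0.012 s 0.004
2 cmd 0.0272  inc x -0.012 y 0.105 | yr 0.025 yn 0.013 v 0.003 s 0.012
3 cmd 0.0287  inc x -0.012 y 0.112 | yr 0.028 yn 0.013 v -0.006 s 0.016
4 cmd 0.0238  inc x -0.010 y 0.088 | yr 0.025 yn 0.011 v -0.016 s 0.015
5 cmd 0.0150  inc x -0.005 y 0.044 | yr 0.017 yn 0.008 v -0.020 s 0.009
6 cmd 0.0055  inc x 0.000 y -0.003 | yr 0.008 yn 0.006 v -0.021 s 0.003
7 cmd -0.0015  inc x 0.004 y -0.038 | yr 0.000 yn 0.002 v -0.016 s -0.002
8 cmd -0.0041  inc x 0.006 y -0.051 | yr -0.003 yn 0.001 v -0.009 s -0.004
```

```bash
sed -i 's/for a,b in d\]))+.079/for a,b in d]))+.0815/' st.py
python3 - <<'E'
s=open('fit2.py').read()
s=s.replace("c=.0303; segs","N=[(n,t,y+.0025,i) for n,t,y,i in N]\nc=.0303; segs") if 'y+.0025' not in s else s
# extras before now also shifted; new ones (after a25) already are
s=s.replace("N.append(tuple(node)+([],))","nd=list(node); nd[2]-= .0025*(int(nd[0][1:])>25); N.append(tuple(nd)+([],))").replace("b/.005","b/.002")
open('fit2.py','w').write(s)
g=open('go.py').read().replace("yr,yn=-.0048,.0049","yr,yn=.0061,.0118"); open('go.py','w').write(g)
E
python3 go.py x 16 null
```

```text
k 5.52 b -0.0009 lag 0.045 fr 0.015 v [-0.024 -0.002  0.019  0.016] cost 6.050696676652913
c0 0.0062 cost 4.3664702580164036e-06 end [-0. -0.  0.  0.] yn range -1.2356400253534555e-06 0.017207411730366967
1 cmd 0.0154  inc x -0.005 y 0.046 | yr 0.013 yn 0.015 v 0.016 s -0.002
2 cmd 0.0228  inc x -0.009 y 0.083 | yr 0.021 yn 0.016 v 0.011 s 0.004
3 cmd 0.0275  inc x -0.012 y 0.106 | yr 0.026 yn 0.017 v 0.003 s 0.009
4 cmd 0.0290  inc x -0.013 y 0.114 | yr 0.029 yn 0.017 v -0.006 s 0.012
5 cmd 0.0276  inc x -0.012 y 0.107 | yr 0.028 yn 0.016 v -0.010 s 0.012
6 cmd 0.0238  inc x -0.010 y 0.088 | yr 0.025 yn 0.014 v -0.015 s 0.011
7 cmd 0.0185  inc x -0.007 y 0.061 | yr 0.020 yn 0.011 v -0.019 s 0.009
8 cmd 0.0125  inc x -0.003 y 0.032 | yr 0.014 yn 0.009 v -0.020 s 0.006
```

Emit:
send_rows:
  increments:
    - [[-0.006,0.05,0,0],[-0.009,0.085,0,0],[-0.012,0.106,0,0]]

```text
clock: 20.02
tool_pos: [0.5972, 0.0176, 0.1995]
orientation: [-180.0, -0.0, 6.3]
force: [0.3, 1.0, 4.3]
opening: 0.0258
gripper_force: 30.0
```

```bash
python3 go.py a26 16 "[0.05,0.085,0.106]"
```

```text
t 20.02 x -0.0001 yr 0.0278 z 0.1995 yaw 6.28 F [0.26 0.96 4.27] tab [(208, np.float64(0.0216), np.float64(0.099))] dark [(-0.0641, 90), (-0.0641, 90), (-0.0641, 91), (-0.0641, 90)] yn 0.0174 s 0.0104
k 5.52 b -0.0009 lag 0.045 fr 0.015 v [-0.002  0.018  0.016  0.004] cost 6.059969856347178
c0 0.0275 cost 8.480370584465626e-07 end [-0. -0.  0.  0.] yn range -5.004869748128372e-07 0.017177514690317437
1 cmd 0.0266  inc x 0.000 y -0.004 | yr 0.027 yn 0.017 v -0.004 s 0.010
2 cmd 0.0253  inc x 0.001 y -0.011 | yr 0.026 yn 0.016 v -0.007 s 0.009
3 cmd 0.0234  inc x 0.002 y -0.020 | yr 0.024 yn 0.015 v -0.010 s 0.009
4 cmd 0.0208  inc x 0.004 y -0.033 | yr 0.022 yn 0.013 v -0.013 s 0.008
5 cmd 0.0177  inc x 0.005 y -0.048 | yr 0.019 yn 0.012 v -0.015 s 0.007
6 cmd 0.0144  inc x 0.007 y -0.065 | yr 0.015 yn 0.010 v -0.015 s 0.006
7 cmd 0.0109  inc x 0.009 y -0.082 | yr 0.012 yn 0.007 v -0.015 s 0.005
8 cmd 0.0076  inc x 0.011 y -0.099 | yr 0.009 yn 0.005 v -0.014 s 0.003
```

Emit:
send_rows:
  increments:
    - [[0,-0.004,0,0],[0.001,-0.011,0,0],[0.002,-0.02,0,0],[0.004,-0.033,0,0]]

```text
clock: 20.58
tool_pos: [0.598, 0.01, 0.1995]
orientation: [-180.0, 0.0, 6.2]
force: [0.3, -0.1, 3.2]
opening: 0.0262
gripper_force: 30.0
```

```bash
python3 go.py a27 14 "[-0.004,-0.011,-0.02,-0.033]"
```

```text
t 20.57 x -0.0001 yr 0.0201 z 0.1995 yaw 6.25 F [ 0.29 -0.12  3.19] tab [(208, np.float64(0.0215), np.float64(0.0959))] dark [(-0.0672, 91), (-0.0672, 92), (-0.0672, 91), (-0.0672, 90)] yn 0.0143 s 0.0058
k 5.51 b -0.0008 lag 0.045 fr 0.015 v [ 0.018  0.016  0.008 -0.016] cost 6.209130987515882
c0 0.0208 cost 4.687454824112049e-07 end [-0. -0. -0. -0.] yn range -2.5827052085853e-07 0.011373629999499101
1 cmd 0.0165  inc x 0.002 y -0.022 | yr 0.018 yn 0.011 v -0.017 s 0.006
2 cmd 0.0126  inc x 0.005 y -0.041 | yr 0.014 yn 0.009 v -0.017 s 0.004
3 cmd 0.0092  inc x 0.006 y -0.058 | yr 0.010 yn 0.007 v -0.016 s 0.003
4 cmd 0.0064  inc x 0.008 y -0.072 | yr 0.007 yn 0.005 v -0.013 s 0.003
5 cmd 0.0043  inc x 0.009 y -0.082 | yr 0.005 yn 0.003 v -0.011 s 0.002
6 cmd 0.0026  inc x 0.010 y -0.090 | yr 0.003 yn 0.002 v -0.009 s 0.001
7 cmd 0.0015  inc x 0.011 y -0.096 | yr 0.002 yn 0.001 v -0.005 s 0.001
8 cmd 0.0006  inc x 0.011 y -0.100 | yr 0.001 yn 0.000 v -0.002 s 0.001
```

Emit:
send_rows:
  increments:
    - [[0.003,-0.024,0,0],[0.005,-0.045,0,0],[0.007,-0.063,0,0]]

```text
clock: 21.0
tool_pos: [0.5994, -0.0027, 0.1995]
orientation: [180.0, 0.0, 6.2]
force: [1.1, 0.2, 3.8]
opening: 0.0257
gripper_force: 30.0
```

```bash
sed -i 's/-.08\/M\*/-.02*/' mpc.py; python3 go.py a28 12 "[-0.024,-0.045,-0.063]"
```

```text
t 21.00 x -0.0001 yr 0.0074 z 0.1995 yaw 6.25 F [1.09 0.19 3.79] tab [(211, np.float64(0.0215), np.float64(0.0867))] dark [(-0.0764, 93), (-0.0769, 93), (-0.0764, 93), (-0.0769, 92)] yn 0.0049 s 0.0025
k 5.51 b -0.0008 lag 0.045 fr 0.015 v [ 0.016  0.008 -0.017 -0.025] cost 6.216095371072924
c0 0.0082 cost 5.707861267868165e-06 end [0. 0. 0. 0.] yn range -0.004224227518374713 0.00043641945010836037
1 cmd -0.0039  inc x 0.007 y -0.060 | yr -0.001 yn 0.000 v -0.024 s -0.001
2 cmd -0.0122  inc x 0.011 y -0.101 | yr -0.010 yn -0.002 v -0.018 s -0.008
3 cmd -0.0155  inc x 0.013 y -0.118 | yr -0.015 yn -0.004 v -0.009 s -0.011
4 cmd -0.0144  inc x 0.012 y -0.112 | yr -0.015 yn -0.004 v 0.003 s -0.010
5 cmd -0.0102  inc x 0.010 y -0.091 | yr -0.011 yn -0.004 v 0.007 s -0.008
6 cmd -0.0049  inc x 0.007 y -0.065 | yr -0.006 yn -0.003 v 0.009 s -0.004
7 cmd -0.0004  inc x 0.005 y -0.042 | yr -0.002 yn -0.001 v 0.007 s -0.001
8 cmd 0.0018  inc x 0.003 y -0.032 | yr 0.001 yn -0.000 v 0.004 s 0.002
```

Run:
```python
from mpc import *
import fit2
for yt,N in ((-.003,7),(-.004,6),(-.002,7)):
    u,o,c=plan(.0074,fit2.CN,.0049,-.024,N,P=[6.4],chunk=6,yt=yt,wa=.3); print(yt,N,c); show(u,o,fit2.CN)
```

```text
k 5.51 b -0.0008 lag 0.045 fr 0.015 v [ 0.016  0.008 -0.017 -0.025] cost 6.216095371072924
-0.003 7 2.3245592196023032e-06
1 cmd -0.0066  inc x 0.008 y -0.073 | yr -0.003 yn 0.001 v -0.022 s -0.003
2 cmd -0.0122  inc x 0.011 y -0.101 | yr -0.010 yn -0.001 v -0.014 s -0.009
3 cmd -0.0096  inc x 0.010 y -0.088 | yr -0.010 yn -0.003 v -0.006 s -0.008
4 cmd -0.0037  inc x 0.006 y -0.059 | yr -0.005 yn -0.003 v -0.001 s -0.002
5 cmd -0.0026  inc x 0.006 y -0.054 | yr -0.003 yn -0.003 v 0.000 s -0.000
6 cmd -0.0031  inc x 0.006 y -0.056 | yr -0.003 yn -0.003 v -0.000 s -0.000
7 cmd -0.0030  inc x 0.006 y -0.055 | yr -0.003 yn -0.003 v 0.000 s 0.000
-0.004 6 3.312523220690534e-05
1 cmd 0.0054  inc x 0.002 y -0.014 | yr 0.006 yn 0.001 v -0.025 s 0.005
2 cmd -0.0238  inc x 0.018 y -0.159 | yr -0.016 yn -0.002 v -0.020 s -0.014
3 cmd -0.0164  inc x 0.013 y -0.122 | yr -0.018 yn -0.004 v -0.006 s -0.014
4 cmd 0.0007  inc x 0.004 y -0.037 | yr -0.004 yn -0.004 v 0.000 s -0.000
5 cmd -0.0055  inc x 0.007 y -0.068 | yr -0.004 yn -0.004 v -0.001 s -0.000
6 cmd -0.0036  inc x 0.006 y -0.058 | yr -0.004 yn -0.004 v -0.000 s -0.000
-0.002 7 3.864858462711973e-06
1 cmd -0.0107  inc x 0.010 y -0.094 | yr -0.006 yn 0.001 v -0.021 s -0.006
2 cmd -0.0133  inc x 0.012 y -0.107 | yr -0.012 yn -0.001 v -0.011 s -0.011
3 cmd -0.0063  inc x 0.008 y -0.072 | yr -0.008 yn -0.002 v -0.003 s -0.006
4 cmd -0.0011  inc x 0.005 y -0.046 | yr -0.003 yn -0.002 v 0.000 s -0.001
5 cmd -0.0022  inc x 0.006 y -0.052 | yr -0.002 yn -0.002 v 0.000 s 0.000
6 cmd -0.0019  inc x 0.006 y -0.050 | yr -0.002 yn -0.002 v 0.000 s 0.000
7 cmd -0.0020  inc x 0.006 y -0.051 | yr -0.002 yn -0.002 v -0.000 s -0.000
```

Emit:
send_rows:
  increments:
    - [[0.008,-0.073,0,0],[0.011,-0.101,0,0],[0.01,-0.088,0,0],[0.007,-0.06,0,0]]

```text
clock: 21.55
tool_pos: [0.6007, -0.0142, 0.1994]
orientation: [-180.0, 0.0, 6.2]
force: [0.2, -0.0, 3.6]
opening: 0.0263
gripper_force: 30.0
```

```bash
python3 go.py a29 7 "[-0.073,-0.101,-0.088,-0.06]" -0.003
python3 - <<'E'
from h import *
im=snap('top','z1'); cv2.imwrite('pics/z1c.png',cv2.resize(im[80:220,180:560][:,:,::-1],None,fx=2.1,fy=2.1))
E
```

```text
t 21.55 x -0.0001 yr -0.0042 z 0.1994 yaw 6.22 F [ 0.23 -0.01  3.58] tab [(221, np.float64(0.0214), np.float64(0.0732))] dark [(-0.0909, 98), (-0.0909, 96), (-0.0904, 96), (-0.0904, 100)] yn -0.0091 s 0.0049
k 5.52 b -0.0009 lag 0.044 fr 0.014 v [ 0.008 -0.017 -0.029 -0.019] cost 6.368749417852611
c0 -0.0039 cost 0.0007632349909670335 end [-0.0031 -0.003  -0.0003 -0.    ] yn range -0.01196608029931293 -0.0030478213577392267
1 cmd -0.0662  inc x 0.034 y -0.309 | yr -0.049 yn -0.012 v -0.007 s -0.037
2 cmd -0.0437  inc x 0.022 y -0.198 | yr -0.049 yn -0.011 v 0.022 s -0.038
3 cmd 0.0142  inc x -0.010 y 0.090 | yr -0.002 yn -0.007 v 0.030 s 0.005
4 cmd 0.0189  inc x -0.013 y 0.114 | yr 0.017 yn -0.004 v 0.010 s 0.021
5 cmd -0.0110  inc x 0.004 y -0.035 | yr -0.003 yn -0.003 v 0.000 s 0.000
6 cmd -0.0006  inc x -0.002 y 0.016 | yr -0.003 yn -0.003 v 0.001 s 0.000
7 cmd -0.0039  inc x 0.000 y -0.000 | yr -0.003 yn -0.003 v -0.000 s -0.000
```

```bash
sed -i 's/-.02\*np.tanh/-.016*np.tanh/; s/^M=2.71/M=2.757/' mpc.py
python3 - <<'E'
from mpc import *
import fit2
for yt,N in ((-.019,8),(-.017,8)):
  for v in (-.02,-.025):
    u,o,c=plan(-.0042,fit2.CN,-.0102,v,N,P=[6.4],chunk=8,yt=yt,wa=.3,u0=np.full(N,yt)); print(yt,N,v,c); show(u,o,fit2.CN)
E
```

```text
k 5.52 b -0.0009 lag 0.044 fr 0.014 v [ 0.008 -0.017 -0.029 -0.019] cost 6.368749417852611
-0.019 8 -0.02 1.7679228766103656e-06
1 cmd -0.0174  inc x 0.007 y -0.067 | yr -0.014 yn -0.014 v -0.022 s 0.000
2 cmd -0.0248  inc x 0.011 y -0.104 | yr -0.023 yn -0.016 v -0.017 s -0.006
3 cmd -0.0260  inc x 0.012 y -0.110 | yr -0.026 yn -0.018 v -0.010 s -0.008
4 cmd -0.0232  inc x 0.011 y -0.096 | yr -0.024 yn -0.019 v -0.004 s -0.005
5 cmd -0.0193  inc x 0.008 y -0.077 | yr -0.020 yn -0.019 v -0.000 s -0.001
6 cmd -0.0188  inc x 0.008 y -0.074 | yr -0.019 yn -0.019 v 0.000 s -0.000
7 cmd -0.0191  inc x 0.008 y -0.075 | yr -0.019 yn -0.019 v -0.000 s -0.000
8 cmd -0.0190  inc x 0.008 y -0.075 | yr -0.019 yn -0.019 v -0.000 s -0.000
-0.019 8 -0.025 4.464088800120201e-06
1 cmd -0.0250  inc x 0.012 y -0.105 | yr -0.019 yn -0.015 v -0.025 s -0.005
2 cmd -0.0320  inc x 0.015 y -0.139 | yr -0.030 yn -0.017 v -0.017 s -0.012
3 cmd -0.0278  inc x 0.013 y -0.119 | yr -0.029 yn -0.019 v -0.006 s -0.010
4 cmd -0.0206  inc x 0.009 y -0.083 | yr -0.023 yn -0.019 v -0.000 s -0.004
5 cmd -0.0180  inc x 0.
[... 849 characters left out ...]
70  inc x 0.007 y -0.065 | yr -0.017 yn -0.017 v 0.000 s 0.000
-0.017 8 -0.025 8.552130571177182e-06
1 cmd -0.0305  inc x 0.015 y -0.132 | yr -0.023 yn -0.015 v -0.024 s -0.009
2 cmd -0.0359  inc x 0.018 y -0.159 | yr -0.034 yn -0.017 v -0.012 s -0.017
3 cmd -0.0263  inc x 0.012 y -0.111 | yr -0.029 yn -0.018 v -0.000 s -0.011
4 cmd -0.0155  inc x 0.006 y -0.058 | yr -0.019 yn -0.017 v 0.003 s -0.001
5 cmd -0.0148  inc x 0.006 y -0.054 | yr -0.015 yn -0.017 v 0.001 s 0.002
6 cmd -0.0178  inc x 0.008 y -0.069 | yr -0.017 yn -0.017 v -0.000 s 0.000
7 cmd -0.0168  inc x 0.007 y -0.064 | yr -0.017 yn -0.017 v 0.000 s 0.000
8 cmd -0.0171  inc x 0.007 y -0.065 | yr -0.017 yn -0.017 v 0.000 s 0.000
```

View pics/z1c.png

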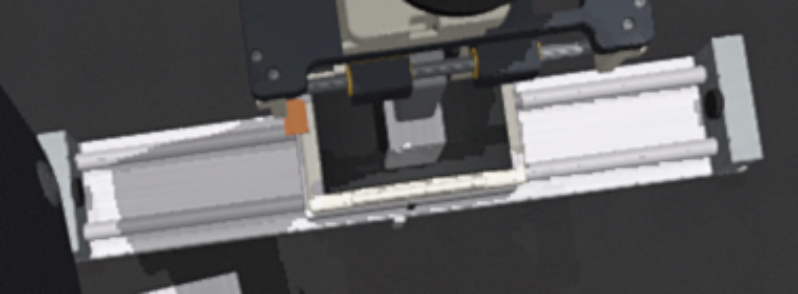

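Top view: nest mark at crop (411,207), pointer at (400,221), so the nest is about 10 mm right of the pointer. That agrees with the tracker.

Emit:
send_rows:
  increments:
    - [[0.009,-0.085,0,0],[0.013,-0.122,0,0],[0.013,-0.116,0,0]]

```text
clock: 22.02
tool_pos: [0.6034, -0.0384, 0.1994]
orientation: [180.0, 0.0, 6.2]
force: [0.1, -0.3, 4.0]
opening: 0.0256
gripper_force: 30.0
```

```bash
cat > go2.py <<'E'
import sys,json,os
from st import *
n,inc,yts=sys.argv[1],json.loads(sys.argv[2]),json.loads(sys.argv[3])
t,yr,yn=state(n); x=json.load(open('extra.json')); x.append((inc,(n,float(t),yn))); json.dump(x,open('extra.json','w'))
import fit2; from mpc import *
for yt,N in yts:
    u,o,c=min((plan(yr,fit2.CN,yn,fit2.VN,N,P=[6.4],chunk=20,yt=yt,wa=.3,u0=yt+(fit2.CN-yt)*np.exp(-np.arange(1,N+1)/g)) for g in (.5,3)),key=lambda r:r[2])
    print('yt',yt,N,c); show(u[:8],o[:8],fit2.CN)
E
sed -i "s/('extra.json')):/('extra.json')) :/; s/u=\[c\]\*4; base=c/u=[c]*(8 if n=='a29' else 4); base=c/" fit2.py
python3 go2.py a30 "[-0.085,-0.122,-0.116]" "[[-0.019,6],[-0.015,7],[0,12]]"
```

```text
t 22.02 x 0.0000 yr -0.0286 z 0.1994 yaw 6.18 F [ 0.13 -0.27  3.95] tab [(222, np.float64(0.0214), np.float64(0.0706))] dark [(-0.094, 109), (-0.094, 108), (-0.0935, 102), (-0.0935, 106)] yn -0.0122 s -0.0163
k 5.52 b -0.0008 lag 0.046 fr 0.015 v [-0.018 -0.029 -0.011  0.005] cost 6.98565844778726
yt -0.019 6 0.003176459427300814
1 cmd 0.0530  inc x -0.044 y 0.399 | yr 0.031 yn -0.011 v -0.001 s 0.042
2 cmd 0.0078  inc x -0.019 y 0.174 | yr 0.019 yn -0.013 v -0.029 s 0.032
3 cmd -0.0857  inc x 0.032 y -0.291 | yr -0.060 yn -0.017 v -0.023 s -0.043
4 cmd 0.0050  inc x -0.018 y 0.161 | yr -0.018 yn -0.018 v -0.000 s -0.000
5 cmd -0.0255  inc x -0.001 y 0.009 | yr -0.018 yn -0.018 v -0.003 s -0.000
6 cmd -0.0162  inc x -0.006 y 0.055 | yr -0.018 yn -0.018 v -0.001 s -0.000
yt -0.015 7 7.617776064291039e-05
1 cmd 0.0278  inc x -0.030 y 0.274 | yr 0.013 yn -0.011 v 0.005 s 0.024
2 cmd 0.0072  inc x -0.019 y 0.171 | yr 0.012 yn -0.011 v -0.013 s 0.023
3 cmd -0.0327  inc x 0.003 y -0.027 | yr -0.022 yn -0.014 v -0.016 s -0.008
4 cmd -0.0261  inc x -0.001 y 0.006 | yr -0.027 yn -0.015 v -0.0
[... 156 characters left out ...]
-0.000
7 cmd -0.0146  inc x -0.007 y 0.063 | yr -0.015 yn -0.015 v -0.000 s -0.000
yt 0 12 1.1046916532047318e-06
1 cmd -0.0178  inc x -0.005 y 0.047 | yr -0.020 yn -0.010 v 0.016 s -0.010
2 cmd -0.0102  inc x -0.009 y 0.085 | yr -0.012 yn -0.008 v 0.018 s -0.004
3 cmd -0.0048  inc x -0.012 y 0.112 | yr -0.006 yn -0.006 v 0.018 s -0.001
4 cmd -0.0011  inc x -0.014 y 0.130 | yr -0.002 yn -0.004 v 0.015 s 0.002
5 cmd 0.0010  inc x -0.015 y 0.140 | yr 0.000 yn -0.002 v 0.011 s 0.003
6 cmd 0.0020  inc x -0.016 y 0.145 | yr 0.002 yn -0.001 v 0.007 s 0.003
7 cmd 0.0020  inc x -0.016 y 0.145 | yr 0.002 yn -0.000 v 0.004 s 0.002
8 cmd 0.0012  inc x -0.016 y 0.142 | yr 0.001 yn -0.000 v 0.001 s 0.002
```

Emit:
send_rows:
  increments:
    - [[-0.006,0.05,0,0],[-0.01,0.09,0,0],[-0.013,0.116,0,0]]

```text
clock: 22.45
tool_pos: [0.6007, -0.0133, 0.1995]
orientation: [-180.0, -0.0, 6.3]
force: [-0.9, 0.0, 3.9]
opening: 0.0256
gripper_force: 30.0
```

```bash
python3 go2.py a31 "[0.05,0.09,0.116]" "[[0,8],[0,11],[0.003,8]]"
```

```text
t 22.45 x 0.0000 yr -0.0033 z 0.1995 yaw 6.30 F [-0.86  0.05  3.93] tab [(218, np.float64(0.0214), np.float64(0.0788))] dark [(-0.0848, 95), (-0.0848, 94), (-0.0848, 95), (-0.0848, 95)] yn -0.0033 s -0.0000
k 5.53 b -0.0007 lag 0.045 fr 0.015 v [-0.029 -0.01   0.011  0.022] cost 7.352415734695382
yt 0 8 7.98485751632671e-06
1 cmd 0.0180  inc x -0.012 y 0.109 | yr 0.012 yn 0.000 v 0.016 s 0.012
2 cmd 0.0189  inc x -0.013 y 0.113 | yr 0.018 yn 0.001 v 0.003 s 0.017
3 cmd 0.0065  inc x -0.006 y 0.052 | yr 0.010 yn 0.001 v -0.005 s 0.009
4 cmd -0.0045  inc x 0.000 y -0.003 | yr -0.001 yn 0.000 v -0.005 s -0.002
5 cmd -0.0027  inc x -0.001 y 0.006 | yr -0.003 yn 0.000 v -0.001 s -0.003
6 cmd 0.0010  inc x -0.003 y 0.025 | yr -0.000 yn 0.000 v 0.000 s -0.000
7 cmd -0.0003  inc x -0.002 y 0.018 | yr -0.000 yn 0.000 v -0.000 s -0.000
8 cmd 0.0001  inc x -0.002 y 0.020 | yr -0.000 yn -0.000 v -0.000 s -0.000
yt 0 11 2.056221633662178e-06
1 cmd 0.0084  inc x -0.007 y 0.061 | yr 0.005 yn 0.000 v 0.019 s 0.005
2 cmd 0.0145  inc x -0.010 y 0.091 | yr 0.013 yn 0.002 v 0.011 s 0.011
3 cmd 0.0144  i
[... 333 characters left out ...]
-0.003 s -0.003
8 cmd -0.0009  inc x -0.002 y 0.015 | yr -0.001 yn 0.000 v -0.001 s -0.002
yt 0.003 8 1.8203337396596572e-06
1 cmd 0.0089  inc x -0.007 y 0.064 | yr 0.005 yn 0.000 v 0.018 s 0.005
2 cmd 0.0124  inc x -0.009 y 0.081 | yr 0.011 yn 0.002 v 0.011 s 0.009
3 cmd 0.0087  inc x -0.007 y 0.063 | yr 0.010 yn 0.003 v 0.003 s 0.007
4 cmd 0.0036  inc x -0.004 y 0.037 | yr 0.005 yn 0.003 v -0.000 s 0.002
5 cmd 0.0022  inc x -0.003 y 0.030 | yr 0.003 yn 0.003 v -0.000 s -0.000
6 cmd 0.0033  inc x -0.004 y 0.036 | yr 0.003 yn 0.003 v 0.000 s -0.000
7 cmd 0.0029  inc x -0.004 y 0.034 | yr 0.003 yn 0.003 v -0.000 s -0.000
8 cmd 0.0030  inc x -0.004 y 0.034 | yr 0.003 yn 0.003 v -0.000 s -0.000
```

Emit:
send_rows:
  increments:
    - [[-0.008,0.075,0,0],[-0.01,0.09,0,0],[-0.008,0.07,0,0]]

```text
clock: 22.88
tool_pos: [0.5992, 0.0002, 0.1995]
orientation: [-180.0, -0.0, 6.3]
force: [0.6, 0.1, 3.1]
opening: 0.0255
gripper_force: 30.0
```

```bash
python3 go2.py a32 "[0.075,0.09,0.07]" "[[0.002,6],[0.004,6],[0,8]]"
```

```text
t 22.88 x 0.0000 yr 0.0103 z 0.1995 yaw 6.32 F [0.56 0.14 3.13] tab [(215, np.float64(0.0214), np.float64(0.0887))] dark [(-0.0749, 92), (-0.0749, 92), (-0.0749, 92), (-0.0749, 92)] yn 0.0066 s 0.0037
k 5.53 b -0.0006 lag 0.045 fr 0.014 v [-0.01   0.012  0.029  0.01 ] cost 7.933815690471583
yt 0.002 6 0.0006090045636379047
1 cmd 0.0461  inc x -0.020 y 0.179 | yr 0.036 yn 0.008 v -0.003 s 0.029
2 cmd 0.0248  inc x -0.008 y 0.073 | yr 0.030 yn 0.006 v -0.021 s 0.024
3 cmd -0.0496  inc x 0.033 y -0.297 | yr -0.029 yn 0.003 v -0.017 s -0.032
4 cmd 0.0200  inc x -0.005 y 0.049 | yr 0.002 yn 0.002 v 0.000 s -0.000
5 cmd -0.0034  inc x 0.007 y -0.067 | yr 0.002 yn 0.002 v -0.002 s -0.000
6 cmd 0.0038  inc x 0.004 y -0.032 | yr 0.002 yn 0.002 v -0.000 s -0.000
yt 0.004 6 0.0001578681939171137
1 cmd 0.0425  inc x -0.018 y 0.161 | yr 0.034 yn 0.008 v -0.002 s 0.026
2 cmd 0.0082  inc x 0.001 y -0.010 | yr 0.017 yn 0.006 v -0.015 s 0.011
3 cmd -0.0227  inc x 0.018 y -0.163 | yr -0.014 yn 0.005 v -0.009 s -0.018
4 cmd 0.0134  inc x -0.002 y 0.016 | yr 0.004 yn 0.004 v 0.000 s -0.000
5 cmd 0.0012  inc x 0.005 y -0.045 | yr 0.004 yn 0.004 v -0.001 s -0.000
6 cmd 0.0049  inc x 0.003 y -0.026 | yr 0.004 yn 0.004 v -0.000 s -0.000
yt 0 8 2.9278537531988694e-05
1 cmd 0.0377  inc x -0.015 y 0.137 | yr 0.030 yn 0.008 v -0.001 s 0.023
2 cmd 0.0274  inc x -0.009 y 0.086 | yr 0.030 yn 0.006 v -0.017 s 0.023
3 cmd -0.0026  inc x 0.007 y -0.063 | yr 0.006 yn 0.004 v -0.023 s 0.002
4 cmd -0.0199  inc x 0.017 y -0.150 | yr -0.015 yn 0.001 v -0.015 s -0.016
5 cmd -0.0063  inc x 0.009 y -0.082 | yr -0.010 yn 0.000 v -0.003 s -0.010
6 cmd 0.0026  inc x 0.004 y -0.038 | yr -0.000 yn 0.000 v 0.000 s -0.000
7 cmd -0.0008  inc x 0.006 y -0.055 | yr -0.000 yn 0.000 v -0.000 s -0.000
8 cmd 0.0002  inc x 0.005 y -0.049 | yr -0.000 yn -0.000 v -0.000 s -0.000
```

Run:
```python
from mpc import *
import fit2
for yt,N in ((.001,12),(.001,15)):
    u,o,c=min((plan(.0103,fit2.CN,.0066,.011,N,P=[6.4],chunk=20,yt=yt,wa=.5,u0=yt+(fit2.CN-yt)*np.exp(-np.arange(1,N+1)/g)) for g in (1,4,8)),key=lambda r:r[2]); print(yt,N,c); show(u,o,fit2.CN)
```

```text
k 5.53 b -0.0006 lag 0.045 fr 0.014 v [-0.01   0.012  0.029  0.01 ] cost 7.933815690471583
0.001 12 1.606591678492792e-06
1 cmd 0.0158  inc x -0.003 y 0.028 | yr 0.014 yn 0.008 v 0.004 s 0.006
2 cmd 0.0183  inc x -0.004 y 0.040 | yr 0.018 yn 0.008 v -0.002 s 0.009
3 cmd 0.0169  inc x -0.004 y 0.034 | yr 0.017 yn 0.007 v -0.007 s 0.010
4 cmd 0.0125  inc x -0.001 y 0.012 | yr 0.014 yn 0.006 v -0.011 s 0.008
5 cmd 0.0067  inc x 0.002 y -0.017 | yr 0.008 yn 0.005 v -0.013 s 0.004
6 cmd 0.0012  inc x 0.005 y -0.045 | yr 0.003 yn 0.003 v -0.012 s -0.000
7 cmd -0.0023  inc x 0.007 y -0.062 | yr -0.001 yn 0.002 v -0.008 s -0.003
8 cmd -0.0026  inc x 0.007 y -0.063 | yr -0.002 yn 0.001 v -0.004 s -0.004
9 cmd -0.0000  inc x 0.006 y -0.051 | yr -0.001 yn 0.001 v -0.001 s -0.002
10 cmd 0.0014  inc x 0.005 y -0.044 | yr 0.001 yn 0.001 v 0.000 s -0.000
11 cmd 0.0009  inc x 0.005 y -0.046 | yr 0.001 yn 0.001 v -0.000 s -0.000
12 cmd 0.0010  inc x 0.005 y -0.045 | yr 0.001 yn 0.001 v -0.000 s -0.000
0.001 15 4.256898939792923e-07
1 cmd 0.0127  inc x -0.001 y 0.013 | yr 0.012 yn 0.008 v 0.005 s 0.00
[... 324 characters left out ...]
| yr 0.010 yn 0.005 v -0.009 s 0.004
7 cmd 0.0059  inc x 0.002 y -0.021 | yr 0.007 yn 0.004 v -0.010 s 0.003
8 cmd 0.0031  inc x 0.004 y -0.035 | yr 0.004 yn 0.003 v -0.009 s 0.001
9 cmd 0.0009  inc x 0.005 y -0.046 | yr 0.001 yn 0.002 v -0.007 s -0.001
10 cmd -0.0004  inc x 0.006 y -0.053 | yr -0.000 yn 0.001 v -0.004 s -0.001
11 cmd -0.0004  inc x 0.006 y -0.053 | yr -0.000 yn 0.001 v -0.002 s -0.001
12 cmd 0.0006  inc x 0.005 y -0.048 | yr 0.000 yn 0.001 v -0.000 s -0.001
13 cmd 0.0012  inc x 0.005 y -0.045 | yr 0.001 yn 0.001 v 0.000 s -0.000
14 cmd 0.0009  inc x 0.005 y -0.046 | yr 0.001 yn 0.001 v -0.000 s -0.000
15 cmd 0.0010  inc x 0.005 y -0.046 | yr 0.001 yn 0.001 v -0.000 s -0.000
```

Take the slower plan, first 4 rows.

Emit:
send_rows:
  increments:
    - [[-0.002,0.018,0,0],[-0.003,0.026,0,0],[-0.003,0.026,0,0]]

```text
clock: 23.3
tool_pos: [0.5986, 0.005, 0.1995]
orientation: [-180.0, -0.0, 6.3]
force: [0.5, -0.1, 3.6]
opening: 0.0262
gripper_force: 30.0
```

```bash
sed -i 's/wa=.3,u0/wa=.5,u0/; s/for g in (.5,3)/for g in (1,4,8)/' go2.py; python3 go2.py a33 "[0.018,0.026,0.026]" "[[0.001,13],[0.001,10]]"
```

```text
t 23.30 x -0.0000 yr 0.0151 z 0.1995 yaw 6.26 F [ 0.52 -0.05  3.63] tab [(214, np.float64(0.0215), np.float64(0.0889))] dark [(-0.0747, 92), (-0.0747, 91), (-0.0747, 90), (-0.0747, 90)] yn 0.0068 s 0.0083
k 5.53 b -0.0006 lag 0.045 fr 0.014 v [ 0.012  0.029  0.009 -0.007] cost 7.947639708381689
yt 0.001 13 5.887823811794195e-07
1 cmd 0.0086  inc x 0.004 y -0.034 | yr 0.010 yn 0.005 v -0.012 s 0.005
2 cmd 0.0035  inc x 0.007 y -0.059 | yr 0.005 yn 0.004 v -0.012 s 0.001
3 cmd 0.0002  inc x 0.008 y -0.076 | yr 0.001 yn 0.002 v -0.009 s -0.001
4 cmd -0.0014  inc x 0.009 y -0.084 | yr -0.001 yn 0.001 v -0.006 s -0.002
5 cmd -0.0017  inc x 0.009 y -0.085 | yr -0.002 yn 0.001 v -0.003 s -0.002
6 cmd -0.0012  inc x 0.009 y -0.082 | yr -0.001 yn 0.001 v -0.000 s -0.002
7 cmd -0.0002  inc x 0.009 y -0.078 | yr -0.000 yn 0.001 v 0.001 s -0.001
8 cmd 0.0008  inc x 0.008 y -0.073 | yr 0.000 yn 0.001 v 0.001 s -0.000
yt 0.001 10 6.318258205589918e-07
1 cmd 0.0082  inc x 0.004 y -0.036 | yr 0.010 yn 0.005 v -0.011 s 0.005
2 cmd 0.0029  inc x 0.007 y -0.062 | yr 0.004 yn 0.004 v -0.011 s 0.001
3 cmd 0.0001  inc x 0.008 y -0.076 | yr 0.001 yn 0.002 v -0.009 s -0.002
4 cmd -0.0008  inc x 0.009 y -0.081 | yr -0.001 yn 0.002 v -0.005 s -0.002
5 cmd -0.0005  inc x 0.009 y -0.079 | yr -0.001 yn 0.001 v -0.002 s -0.002
6 cmd 0.0004  inc x 0.008 y -0.075 | yr 0.000 yn 0.001 v -0.001 s -0.001
7 cmd 0.0010  inc x 0.008 y -0.072 | yr 0.001 yn 0.001 v -0.000 s -0.000
8 cmd 0.0010  inc x 0.008 y -0.072 | yr 0.001 yn 0.001 v 0.000 s 0.000
```

Excellent. Next rows.

Emit:
send_rows:
  increments:
    - [[0.004,-0.034,0,0],[0.007,-0.06,0,0],[0.008,-0.076,0,0]]

```text
clock: 23.72
tool_pos: [0.6003, -0.0109, 0.1995]
orientation: [180.0, -0.0, 6.2]
force: [1.2, -0.1, 3.0]
opening: 0.0257
gripper_force: 30.0
```

```bash
python3 go2.py a34 "[-0.034,-0.06,-0.076]" "[[0.001,7],[0.0,8],[-0.002,7]]"
```

```text
t 23.73 x -0.0001 yr -0.0009 z 0.1995 yaw 6.23 F [ 1.24 -0.11  2.97] tab [(214, np.float64(0.0215), np.float64(0.0864))] dark [(-0.0772, 95), (-0.0772, 92), (-0.0772, 92), (-0.0772, 94)] yn 0.0043 s -0.0052
k 5.53 b -0.0006 lag 0.045 fr 0.015 v [ 0.029  0.01  -0.003 -0.005] cost 8.179784302173804
yt 0.001 7 2.0589208400640825e-05
1 cmd 0.0178  inc x -0.010 y 0.088 | yr 0.013 yn 0.004 v -0.004 s 0.009
2 cmd 0.0098  inc x -0.005 y 0.048 | yr 0.012 yn 0.003 v -0.009 s 0.009
3 cmd -0.0057  inc x 0.003 y -0.029 | yr -0.001 yn 0.002 v -0.008 s -0.003
4 cmd -0.0050  inc x 0.003 y -0.025 | yr -0.005 yn 0.001 v -0.003 s -0.006
5 cmd 0.0032  inc x -0.002 y 0.015 | yr 0.001 yn 0.001 v 0.000 s -0.000
6 cmd 0.0003  inc x -0.000 y 0.001 | yr 0.001 yn 0.001 v -0.000 s -0.000
7 cmd 0.0012  inc x -0.001 y 0.005 | yr 0.001 yn 0.001 v -0.000 s -0.000
yt 0.0 8 1.1161460996937174e-05
1 cmd 0.0152  inc x -0.008 y 0.075 | yr 0.011 yn 0.004 v -0.003 s 0.007
2 cmd 0.0137  inc x -0.007 y 0.068 | yr 0.014 yn 0.003 v -0.008 s 0.011
3 cmd 0.0015  inc x -0.001 y 0.007 | yr 0.005 yn 0.002 v -0.011 s 0.003
4 cmd -0
[... 220 characters left out ...]
 -0.0005  inc x 0.000 y -0.003 | yr -0.000 yn 0.000 v -0.000 s -0.000
8 cmd 0.0001  inc x -0.000 y 0.000 | yr -0.000 yn -0.000 v -0.000 s -0.000
yt -0.002 7 8.463851509843706e-05
1 cmd 0.0317  inc x -0.017 y 0.157 | yr 0.023 yn 0.004 v -0.007 s 0.020
2 cmd 0.0117  inc x -0.006 y 0.058 | yr 0.017 yn 0.002 v -0.018 s 0.015
3 cmd -0.0192  inc x 0.011 y -0.096 | yr -0.011 yn -0.000 v -0.017 s -0.010
4 cmd -0.0144  inc x 0.008 y -0.072 | yr -0.015 yn -0.002 v -0.005 s -0.013
5 cmd 0.0026  inc x -0.001 y 0.013 | yr -0.002 yn -0.002 v 0.000 s -0.000
6 cmd -0.0034  inc x 0.002 y -0.018 | yr -0.002 yn -0.002 v -0.001 s -0.000
7 cmd -0.0016  inc x 0.001 y -0.008 | yr -0.002 yn -0.002 v -0.000 s -0.000
```

Emit:
send_rows:
  increments:
    - [[-0.002,0.014,0,0],[-0.002,0.016,0,0],[-0.002,0.016,0,0]]

```text
clock: 24.15
tool_pos: [0.5998, -0.0068, 0.1995]
orientation: [-180.0, -0.0, 6.3]
force: [0.3, -0.0, 3.1]
opening: 0.026
gripper_force: 30.0
```

```bash
python3 go2.py a35 "[0.014,0.016,0.016]" "[[0.003,6]]"
```

```text
t 24.15 x -0.0001 yr 0.0032 z 0.1995 yaw 6.28 F [ 0.29 -0.02  3.06] tab [(212, np.float64(0.0215), np.float64(0.0866))] dark [(-0.0765, 93), (-0.077, 95), (-0.0765, 92), (-0.077, 92)] yn 0.0048 s -0.0016
k 5.52 b -0.0005 lag 0.045 fr 0.015 v [ 0.01  -0.002 -0.003  0.001] cost 8.283814691426512
yt 0.003 6 4.3896350848669664e-05
1 cmd 0.0225  inc x -0.011 y 0.095 | yr 0.017 yn 0.005 v -0.003 s 0.013
2 cmd 0.0026  inc x 0.000 y -0.004 | yr 0.008 yn 0.004 v -0.008 s 0.004
3 cmd -0.0066  inc x 0.005 y -0.049 | yr -0.004 yn 0.003 v -0.004 s -0.007
4 cmd 0.0064  inc x -0.002 y 0.015 | yr 0.003 yn 0.003 v 0.000 s -0.000
5 cmd 0.0020  inc x 0.001 y -0.007 | yr 0.003 yn 0.003 v -0.000 s -0.000
6 cmd 0.0033  inc x 0.000 y -0.000 | yr 0.003 yn 0.003 v -0.000 s -0.000
```

Emit:
send_rows:
  increments:
    - [[-0.001,0.006,0,0],[-0.001,0.006,0,0],[-0.001,0.006,0,0]]

```text
clock: 24.58
tool_pos: [0.5996, -0.0059, 0.1995]
orientation: [-180.0, -0.0, 6.3]
force: [1.5, -0.4, 4.0]
opening: 0.0257
gripper_force: 30.0
```

```bash
python3 go2.py a36 "[0.006,0.006,0.006]" "[]"
python3 - <<'E'
from h import *
im=snap('top','z2'); cv2.imwrite('pics/z2c.png',cv2.resize(im[150:215,320:430][:,:,::-1],None,fx=6,fy=6,interpolation=cv2.INTER_CUBIC))
E
```

```text
t 24.57 x -0.0002 yr 0.0042 z 0.1995 yaw 6.26 F [ 1.5  -0.36  4.  ] tab [(215, np.float64(0.0214), np.float64(0.087))] dark [(-0.0766, 93), (-0.0766, 91), (-0.0766, 91), (-0.0766, 93)] yn 0.0049 s -0.0007
k 5.52 b -0.0005 lag 0.045 fr 0.015 v [-0.002 -0.003  0.     0.   ] cost 8.2838837810643
```

View pics/z2c.png

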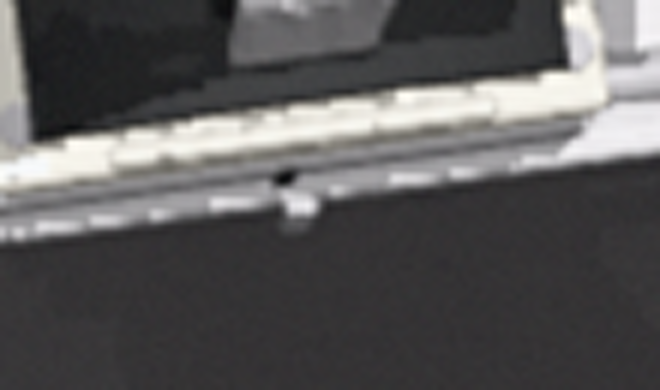

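The nest is at rest. The top crop shows its dark mark at (286,177) and the pointer at (300,207), so about 3 mm apart. Holding still now, with checks.

Emit:
send_rows:
  increments:
    - [[0,0,0,0],[0,0,0,0],[0,0,0,0],[0,0,0,0],[0,0,0,0],[0,0,0,0],[0,0,0,0],[0,0,0,0],[0,0,0,0],[0,0,0,0]]

```text
clock: 25.92
tool_pos: [0.5996, -0.0059, 0.1995]
orientation: [180.0, -0.0, 6.3]
force: [1.6, 0.7, 3.1]
opening: 0.0256
gripper_force: 30.0
```

```bash
python3 -c "
from st import *
state('b1')"
```

```text
t 25.93 x -0.0002 yr 0.0041 z 0.1995 yaw 6.26 F [1.61 0.68 3.12] tab [(215, np.float64(0.0215), np.float64(0.087))] dark [(-0.0766, 91), (-0.0766, 91), (-0.0766, 92), (-0.0766, 93)] yn 0.0049 s -0.0008
```

Not moving at all. Continue the hold past four seconds.

Emit:
send_rows:
  increments:
    - [[0,0,0,0],[0,0,0,0],[0,0,0,0],[0,0,0,0],[0,0,0,0],[0,0,0,0],[0,0,0,0],[0,0,0,0],[0,0,0,0],[0,0,0,0],[0,0,0,0],[0,0,0,0]]

```text
clock: 27.48
tool_pos: [0.5996, -0.0059, 0.1995]
orientation: [180.0, -0.0, 6.3]
force: [1.2, -0.4, 3.5]
opening: 0.0258
gripper_force: 30.0
```

Emit:
send_rows:
  increments:
    - [[0,0,0,0],[0,0,0,0],[0,0,0,0],[0,0,0,0],[0,0,0,0],[0,0,0,0],[0,0,0,0],[0,0,0,0],[0,0,0,0],[0,0,0,0],[0,0,0,0],[0,0,0,0]]

```text
clock: 28.98
tool_pos: [0.5996, -0.0059, 0.1995]
orientation: [-180.0, -0.0, 6.3]
force: [0.8, 0.2, 3.1]
opening: 0.0259
gripper_force: 30.0
```

Emit:
send_rows:
  increments:
    - [[0,0,0,0],[0,0,0,0],[0,0,0,0],[0,0,0,0],[0,0,0,0],[0,0,0,0],[0,0,0,0],[0,0,0,0]]

```text
clock: 29.98
tool_pos: [0.5996, -0.0059, 0.1995]
orientation: [-180.0, -0.0, 6.3]
force: [0.7, -0.3, 4.4]
opening: 0.0257
gripper_force: 30.0
```

```bash
python3 -c "
from st import *
t,yr,yn=state('b2')
if abs(yn-.0049)<.001: print(ctrl.close_job())"
```

```text
t 29.98 x -0.0002 yr 0.0042 z 0.1995 yaw 6.25 F [ 0.66 -0.33  4.4 ] tab [(214, np.float64(0.0215), np.float64(0.087))] dark [(-0.0766, 92), (-0.0766, 90), (-0.0766, 91), (-0.0766, 92)] yn 0.0049 s -0.0007
the job is handed in; nothing more can be done
None
```

Job handed in at 30 s with the roller pressed on the crown at about 6 N (5.5–7 N between readings) and the nest still for over 5 s, 3–5 mm left of the pointer; after the right end the roller swung past the crown both ways (about 36 mm left, 34 mm right) before settling, and the nest ranged roughly -0.09 to +0.11 m.

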